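# Put a cheese under the screw press

### The job

Put the filled blue cheese mould under the press: stand it gently, upright, in the middle of the pulled-out drip tray, and push the tray in fully home. Then screw the black knob down, regripping as you go, until the press's spring is squeezed to about half its length, and let go. Do not close the spring right up, and leave the other things on the counter where they are.

Things in the scene. Friction and masses are not known exactly. Their poses are not given: they have to be found in the camera images.
- mould: The filled mould: upright blue plastic cylinder with dark drain slots, 64 mm diameter, 90 mm tall, about 0.4 kg; a light wooden follower disc (49 mm diameter) lies on the cheese and stands 10 to 16 mm proud of the rim (differs from run to run). It is loose on the counter, at one of two places. Origin: centre of its underside; z up along its axis.
- empty_mould: Bystander: the same mould in white and empty (64 mm diameter, 90 mm tall, wall 3.5 mm). Origin: centre of its underside.
- press: The cheese press, fixed: white plastic bed 235 x 215 mm, top 22 mm high; two 16 mm columns at y = +-85 mm; crossbeam (36 mm in x, 205 mm in y) 202 to 230 mm high, with a nut (33 mm diameter) up to 238 mm and column caps up to 247 mm. Origin: at counter level on the spindle's vertical axis. x points from the tray's handle to the rear, the way the tray is pushed in; z up.
- tray (a joint): How far the drip tray has been pushed in, in m: 0 = pulled right out, 0.115 = fully home against its stop, with its middle under the pressing plate. Slides stiffly (about 3 N) along the press's x axis and stays where it is left.
- tray_seat (a point): Middle of the drip tray's floor, on the floor's top face (28 mm above the counter); a dark pressed ring of 76 mm diameter is drawn round it. Floor 140 mm (x) by 126 mm (y), rim 10 mm high. Axes as the press.
- tray_handle (a point): Middle of the top edge of the tray's blue handle, an upright plate 10 mm thick (along the press's x), 84 mm wide, from 30 to 64 mm above the counter, standing 106 mm in front of tray_seat. Push its front face, or pinch it from above.
- knob_mid (a point): Middle of the round black knurled knob on top of the spindle, on its axis: 52 mm diameter, 26 mm tall (13 mm above and below this point), vertical axis. It sinks as it is screwed down; the free height between knob and beam is 40 to 45 mm at the start.
- knob (a joint): Angle of the knob in rad; grows when turned clockwise seen from above, which lowers the spindle and the knob by 13 mm a turn. Some 1.4 to 2.2 turns are needed in all. Stays where it is left. Takes about 0.16 N m to turn, and up to 0.1 N m more as the spring is squeezed.
- plate (a joint): How far the press's spring is squeezed, in m. 0 = at its full length of 28 mm; 0.014 = half its length; 0.024 = closed right up. It starts to grow when the pressing plate meets the follower on the mould; 3 N per mm after a 9 N preload.
- collar (a point): Centre of the underside of the red collar (41 mm diameter) on the spindle, at the spring's upper end; sinks with the spindle.
- plate_face (a point): Centre of the pressing plate's underside (white disc 52 mm diameter, under a steel crosshead 195 mm long that rides on the columns); starts 137 to 142 mm above the counter and meets the follower. The spring's lower end lies 22 mm above it, so the spring's length is the height from here to collar less 22 mm.
- keg: Bystander: blue plastic keg with black lid, 124 mm diameter, 175 mm tall. Origin: centre of its underside.
- pickle_jar: Bystander: green glass jar, 84 mm diameter, 125 mm tall. Origin: centre of its underside.
- salt_tub: Bystander: white tub with red lid, 90 mm diameter, 110 mm tall. Origin: centre of its underside.
- colander: Bystander: yellow plastic colander, 170 mm diameter, 55 mm tall. Origin: centre of its underside.
- spatula: Bystander: kitchen spatula lying flat, 240 mm long.
- bowl: Bystander: metal bowl, 150 mm diameter, 50 mm tall. Origin: centre of its underside.

How it is judged:
On the way, in this order (a step that is already met when the one before it is completed fails the run):
1. the filled mould stands upright and released in the middle of the tray (within 12 mm) (horizontal distance between mould and tray_seat below 0.012 m and z of mould in the frame of tray_seat between -0.004 and 0.004 m and angle between mould's own z axis and vertical below 0.05 rad and contact force between the fingers and mould below 0.1 N), for 0.2 s.
2. the tray is pushed home (within 4 mm) with the mould on it (value of joint tray above 0.111 m and horizontal distance between mould and tray_seat below 0.012 m and angle between mould's own z axis and vertical below 0.05 rad), for 0.2 s.
3. the knob has been screwed down until the spring is squeezed to about half its length (by 9.5 to 18.5 mm of 28 mm) (value of joint plate between 0.0095 and 0.0185 m and contact force between plate and mould above 25 N), for 0.2 s.
At the end, for the whole second after the job is handed in: The filled mould stands upright on the tray within 16 mm of the spindle's axis, the tray is home within 4 mm, the pressing plate bears on the mould with the spring squeezed by 9.5 to 18.5 mm (about half of 28 mm), the knob is still and everything is let go (all of step 3 and horizontal distance between mould and press below 0.016 m and angle between mould's own z axis and vertical below 0.05 rad and value of joint tray above 0.111 m and linear speed of mould below 0.02 m/s and velocity of joint knob between -0.1 and 0.1 rad/s); the robot touches nothing.
It fails at once if the mould is dropped or thrown (moves faster than 0.6 m/s out of the fingers) (linear speed of mould above 0.6 m/s and contact force between the fingers and mould below 0.1 N).
It fails at once if the mould is tipped by more than 0.5 rad (angle between mould's own z axis and vertical above 0.5 rad).
It fails at once if the spring is closed right up (by more than 23 of its 24 mm) (value of joint plate above 0.023 m).
It fails at once if another thing on the counter is moved by more than 30 mm (distance of any of empty_mould, keg, pickle_jar, salt_tub, colander, spatula, bowl from where it was at the start of the episode above 0.03 m).
It also fails if it takes over 72 s, if anything falls off the work surface, if the arm or the gripper's body presses on something with over 40 N, if the wrist force passes 120 N, or if a joint passes its speed limit or range.

### The arm

A 6-joint arm with a two-finger parallel gripper is mounted at the origin on the work surface. World frame = base frame: x ahead of the robot, y to its left, z up, the work surface at z = 0. Lengths are in m, angles in rad, forces in N, time in s.
With the tool pointing down it reaches from about 0.3 to 0.75 m from the base axis. Payload 8.5 kg.
Tool frame: the origin (TCP) lies at the very end of the fingers, on their centre line; the grasp point (between the pads) lies 19 mm behind it (r.grip_depth is the distance from the TCP to the grasp point, in m); z points along the fingers, x is the direction in which the jaws open and shut, and the axes are right-handed (so a half turn about z gives the same grasp; the last joint's range is limited). The gripper opens to 88 mm and grips with 3 to 60 N. Pads are 18 mm wide; open, the fingers measure 123 mm over their backs; the gripper's body (75 mm by 187 mm) begins 45 mm behind the grasp point.
Start: joints at [1.026, 0.381, 1.297, -0, 1.464, -0.215], TCP at [0.178, 0.52, 0.239] pointing down, gripper open.
Joint ranges: [-3.11, 3.11], [-0.89, 2.33], [0.22, 2.48], [-1.42, 4.56], [0.17, 2.85], [-2.88, 2.88]. Speed limits (rad/s): [2.39, 2.39, 3.14, 3.14, 3.14, 3.14].

### API

Orientations are given as a 3x3 rotation matrix whose columns are the frame's x, y, z axes.
In Python, from cell import r gives the robot as it stands.
- The arm moves only by the tool jog_arm, never from a script. Its argument "rows" is a list of rows, each an object with "claw": the closure, from 0 (fully open) to 1 (shut); "xyz": the shift along the tool's x, y, z in mm, a list of three; "spin": the turn about the tool's z in degrees. A call has 1 to 20 rows; each row shifts and turns the commanded pose from where the row before left it, along the tool's axes as they then stand; what a row does not reach is not made up. A row lasts 1/12 s, in which the tool goes at most 41.7 mm and 7.16 degrees, less where a joint would pass 70% of its speed; a pose out of reach is approached as far as the arm can. A call is refused whole if a number of a shift passes 41.7 or a number of a turn 7.16, either way. A call with a gripper value outside its range is refused whole. The fingers move at their own pace and stop on an object; "force" is the grip in N (left out, the last holds). Time passes only in rows, so rows that do not move let the fingers close. It gives the time, the measured TCP pose, the force and the opening at its end, in the units of the state.
- r.observe(): the state, without advancing time (a new reading comes with each control period).
- r.read_camera(name): name is "scene" or "top" or "wrist"; returns a dict with "pixels" (420x560x3 uint8, red, green, blue), "z_map" (420x560 float32, m along the optical axis (not along the pixel's ray), 0 where there is no reading), "camera_matrix" (3x3 intrinsics, pixels), "eye" and "rotation" of the camera in the world. Camera axes: x right, y up, looking along -z (the intrinsics and any distortion apply to the point x, -y, -z); pixel columns grow to the right and rows downward; lengths in m; the calibration is good to about 2 mm. A picture is of the moment at which its call begins.
- r.finish_job(): hands the job in, once; it reports no verdict.
The state is a dict: "clock": time; "joint_pos": joint angles; "joint_vel": joint speeds; "joint_torque": joint torques, N m; "tool_pos": TCP position; "ee_rot": TCP orientation; "contact_force": force on the tool from outside, world axes, zero at the start; "ft_torque": the same for the moment, N m; "finger_gap": finger opening in m.
Only numpy, scipy, OpenCV 4.12 (cv2) and the standard library are available. Lean on these libraries where they do the work, as an engineer would, in place of code of your own. Each camera call takes 0.05 s, during which the arm holds its last target.

## Working session

There is one attempt and no reset: what is moved stays moved. The work goes in short steps, Python scripts to look and compute and a tool call to move; the robot and the scene stay as the last step left them, time stands still between calls to the robot, and variables do not carry over. Pictures are saved under pics/ and viewed, and the job is handed in when it is done.

Besides the shell and the picture viewer there is one more tool, called after "Request:" in YAML: its name, and indented under it one key for each argument. jog_arm: Moves the arm, as the interface text tells. Its arguments: {"type":"object","properties":{"rows":{"type":"array","items":{"type":"object","properties":{"claw":{"type":"number"},"xyz":{"type":"array","items":{"type":"number"}},"spin":{"type":"number"}}}},"force":{"type":"number"}},"required":["rows"]}

```bash
ls; mkdir -p pics; python3 - <<'E'
from cell import r
import cv2
print(r.observe())
for n in ("scene","top","wrist"):
    c=r.read_camera(n)
    cv2.imwrite(f"pics/{n}0.png",c["pixels"][:,:,::-1])
    print(n,c["camera_matrix"],c["eye"],c["rotation"])
E
```

```text
pics
{'clock': 0.0, 'joint_pos': array([ 1.02571224e+00,  3.81165107e-01,  1.29820499e+00,  1.63597481e-05,
        1.46361665e+00, -2.15324182e-01]), 'joint_vel': array([ 0.00010361, -0.00093658, -0.00279495,  0.00058287,  0.0007241 ,
        0.00044663]), 'joint_torque': array([-1.06925134e-03, -4.37913609e+01, -2.24560332e+01,  7.12680817e-02,
        3.50596884e-02, -1.23278819e-04]), 'tool_pos': array([0.17796731, 0.52012771, 0.23817317]), 'ee_rot': array([[ 3.23817041e-01,  9.46119433e-01, -7.36733203e-04],
       [ 9.46118744e-01, -3.23817727e-01, -1.18363457e-03],
       [-1.35842694e-03, -3.13756047e-04, -9.99999028e-01]]), 'contact_force': array([-0.14588231,  0.23778435, -0.68799717]), 'ft_torque': array([-0.0519336 , -0.00902797, -0.00909692]), 'finger_gap': 0.0879040650462024}
scene [[399.09309701   0.         277.11098242]
 [  0.         399.09309701 210.76126923]
 [  0.           0.           1.        ]] [1.20912764 0.06875725 1.10396296] [[-0.10877128 -0.78460756  0.61037675]
 [ 0.99395922 -0.07680968  0.07839217]
 [-0.01462425  0.61521642  0.78822261]]
top [[477.39682942   0.         277.60507212]
 [  0.         477.39682942 212.76431417]
 [  0.           0.           1.        ]] [ 0.34015863 -0.00681132  2.04349403] [[-0.02320612  0.99688298 -0.07540429]
 [-0.99971973 -0.02349319 -0.00292211]
 [-0.00468449  0.07531534  0.99714876]]
wrist [[372.90820739   0.         279.42852717]
 [  0.         372.90820739 211.99320184]
 [  0.           0.           1.        ]] [0.10058095 0.54684158 0.3835354 ] [[ 0.32316679 -0.89833197 -0.29759521]
 [ 0.94633962  0.30606286  0.10376338]
 [-0.00213112 -0.31515901  0.94903649]]
```

View pics/scene0.png

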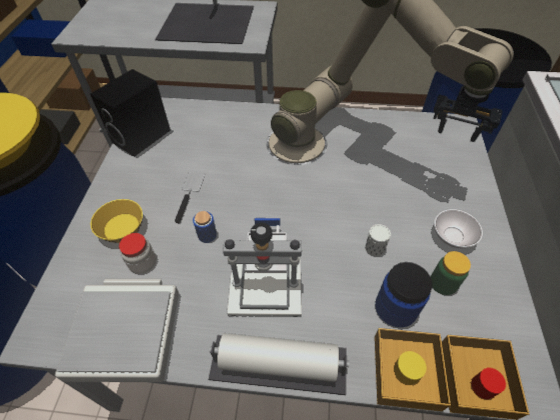

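View pics/top0.png

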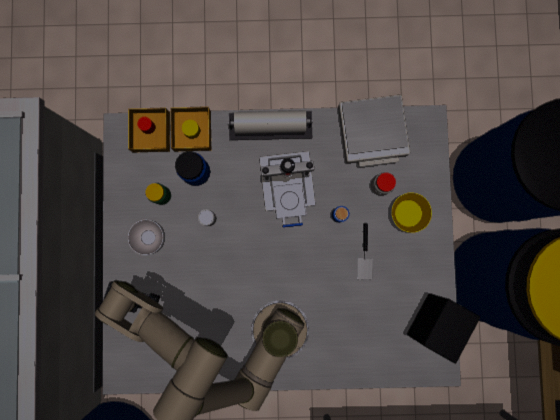

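View pics/wrist0.png

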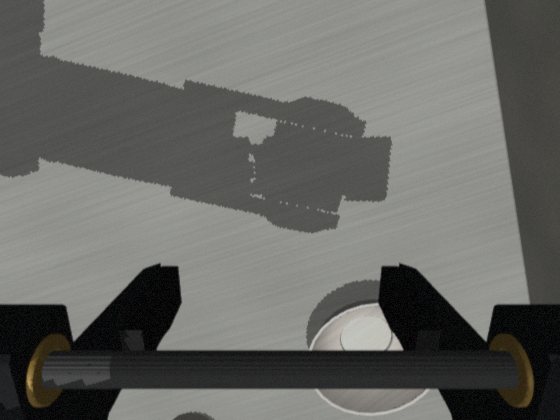

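The filled mould is at about (341,214) in the top view and (204,226) in the scene view. The press is around (288,180) in the top view, with its handle toward the robot at (291,224). Next I'll enlarge these areas and measure them.

```bash
cat > h.py <<'E'
import numpy as np, cv2
def ray(c,u,v):
    K=c["camera_matrix"]; p=np.array([(u-K[0,2])/K[0,0],-(v-K[1,2])/K[1,1],-1.0])
    return np.asarray(c["rotation"])@p
def on_plane(c,u,v,z):
    d=ray(c,u,v); e=np.asarray(c["eye"]); return e+d*(z-e[2])/d[2]
def cloud(c):
    K=c["camera_matrix"]; Z=c["z_map"]; h,w=Z.shape; u,v=np.meshgrid(np.arange(w),np.arange(h))
    P=np.stack([(u-K[0,2])/K[0,0]*Z,-(v-K[1,2])/K[1,1]*Z,-Z],-1)
    return P@np.asarray(c["rotation"]).T+np.asarray(c["eye"])
def crop(c,x0,y0,x1,y1,s,fn):
    cv2.imwrite(fn,cv2.resize(c["pixels"][y0:y1,x0:x1,::-1],None,fx=s,fy=s,interpolation=cv2.INTER_CUBIC))
def proj(c,P):
    q=np.asarray(c["rotation"]).T@(np.asarray(P)-c["eye"]); K=c["camera_matrix"]
    return K[0,0]*q[0]/-q[2]+K[0,2], K[1,1]*-q[1]/-q[2]+K[1,2]
E
python3 - <<'E'
from cell import r
from h import *
c=r.read_camera("top"); crop(c,250,140,370,240,6,"pics/topc.png")
s=r.read_camera("scene"); crop(s,170,190,330,310,5,"pics/scenec.png")
np.set_printoptions(precision=4,suppress=True)
for n,c in (("top",c),("scene",s)):
    P=cloud(c); hsv=cv2.cvtColor(c["pixels"],cv2.COLOR_RGB2HSV)
    z=P[...,2]
    xy=P[...,:2]
    print(n)
    m=(np.abs(xy[...,0]-.45)<.16)
    # wooden disc
    w=(hsv[...,0]<22)&(hsv[...,1]>60)&(z>.09)&(z<.115)&(P[...,0]>.3)&(P[...,0]<.65)&(abs(P[...,1])<.33)
    cs,l,st,ce=cv2.connectedComponentsWithStats(w.astype(np.uint8))
    for i in range(1,cs):
        if st[i,4]>8: print("wood",st[i],ce[i],P[l==i].mean(0),P[l==i].min(0),P[l==i].max(0))
    b=(hsv[...,0]>100)&(hsv[...,0]<130)&(hsv[...,1]>110)&(P[...,0]>.3)&(P[...,0]<.7)&(z>.02)
    cs,l,st,ce=cv2.connectedComponentsWithStats(b.astype(np.uint8))
    for i in range(1,cs):
        if st[i,4]>8: print("blue",st[i],ce[i],P[l==i].mean(0),P[l==i].min(0),P[l==i].max(0))
E
```

```text
top
wood [336 208  12  11 105] [341.3619 213.0952] [ 0.4795 -0.2609  0.1021] [ 0.4594 -0.2844  0.0908] [ 0.5006 -0.2381  0.1144]
blue [177 161  33  24 264] [198.6288 175.6818] [0.646  0.3181 0.1088] [0.6194 0.2849 0.0228] [0.6997 0.4012 0.1782]
blue [332 206  17  16  76] [338.4737 214.6579] [ 0.4749 -0.2516  0.0792] [ 0.448  -0.2901  0.024 ] [ 0.5101 -0.2281  0.1027]
blue [283 223  20   4  46] [292.6304 224.587 ] [ 0.4392 -0.0623  0.063 ] [ 0.4334 -0.1014  0.0294] [ 0.4455 -0.0221  0.077 ]
scene
wood [195 211  15  14 164] [202.0122 217.4756] [ 0.4825 -0.264   0.1013] [ 0.4567 -0.2876  0.0906] [ 0.5044 -0.2406  0.108 ]
blue [194 216  19  12  34] [204.7647 223.9706] [ 0.4983 -0.2535  0.0895] [ 0.4641 -0.29    0.0822] [ 0.5111 -0.2339  0.0942]
blue [255 218  25   3  60] [265.5167 219.2167] [ 0.4413 -0.0686  0.0628] [ 0.435  -0.1028  0.0549] [ 0.4471 -0.0249  0.0675]
blue [383 275   6  17  61] [385.2459 284.3934] [0.68   0.2879 0.1362] [0.6519 0.2831 0.1238] [0.6995 0.2938 0.143 ]
```

View pics/topc.png

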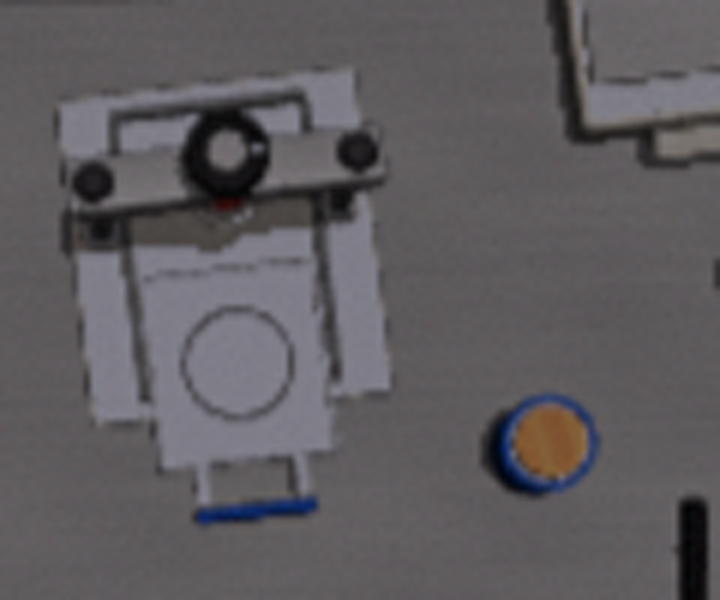

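View pics/scenec.png

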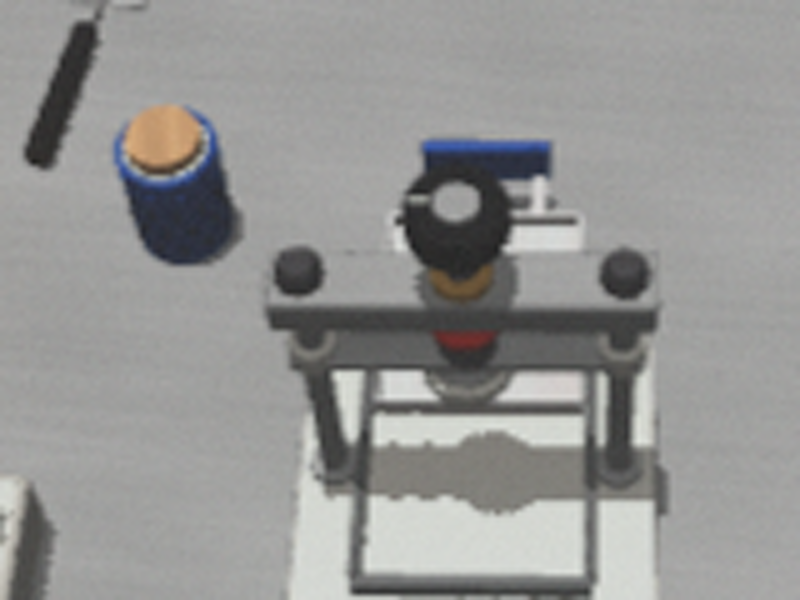

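```bash
python3 - <<'E'
from cell import r
from h import *
np.set_printoptions(precision=4,suppress=True)
c=r.read_camera("top"); s=r.read_camera("scene")
f=lambda u,v:(250+(u+.5)/6-.5,140+(v+.5)/6-.5)
g=lambda u,v:(170+(u+.5)/5-.5,190+(v+.5)/5-.5)
# ring by dark contour
a=on_plane(c,*f(92,182),.247);b=on_plane(c,*f(358,152),.247)
print("caps top",a,b,np.linalg.norm(a-b),(a+b)/2)
a2=on_plane(s,*g(624,265),.247);b2=on_plane(s,*g(299,265),.247)
print("caps scene",a2,b2,np.linalg.norm(a2-b2),(a2+b2)/2)
print("ring",on_plane(c,*f(239,363),.028))
print("knob top", on_plane(c,*f(227,155),.298), "scene",on_plane(s,*g(456,203),.298))
h1=on_plane(c,*f(198,516),.064);h2=on_plane(c,*f(315,503),.064);print("handle",h1,h2,np.linalg.norm(h1-h2))
h1=on_plane(s,*g(551,143),.064);h2=on_plane(s,*g(422,143),.064);print("handle s",h1,h2,np.linalg.norm(h1-h2))
for A,B in((a,b),(a2,b2)):
    d=(A-B);print("yaw deg",np.degrees(np.arctan2(-d[0],d[1])))
print("wood top",on_plane(c,*f(551,441),.103),"rim",on_plane(c,*f(548,443),.09))
print("scene wood",on_plane(s,*g(164,137),.103),"rim",on_plane(s,*g(166,146),.09))
P=cloud(c)
for n,q in(("knob",f(227,155)),("knobring",f(200,165)),("seat",f(239,363)),("wood",f(551,441))):
    u,v=map(round,q);print(n,P[v,u])
P=cloud(s)
for n,q in(("knob",g(456,203)),("beam",g(360,290)),("wood",g(164,137)),("plate",g(400,385)),("collar",g(465,335)),("disc",g(470,395))):
    u,v=map(round,q);print(n,P[v-1:v+2,u-1:u+2].reshape(-1,3).mean(0))
E
```

```text
caps top [0.6404 0.0429 0.247 ] [ 0.6555 -0.126   0.247 ] 0.16959041555734264 [ 0.648  -0.0416  0.247 ]
caps scene [0.6441 0.0389 0.247 ] [ 0.6606 -0.1272  0.247 ] 0.16694153343636955 [ 0.6524 -0.0442  0.247 ]
ring [ 0.5453 -0.0522  0.028 ]
knob top [ 0.6467 -0.042   0.298 ] scene [ 0.6495 -0.0449  0.298 ]
handle [ 0.436  -0.0204  0.064 ] [ 0.4431 -0.1015  0.064 ] 0.08143154688807988
handle s [ 0.4335 -0.0226  0.064 ] [ 0.4418 -0.1064  0.064 ] 0.08416298956142865
yaw deg 5.123325506123793
yaw deg 5.692445121651464
wood top [ 0.4795 -0.261   0.103 ] rim [ 0.4791 -0.2606  0.09  ]
scene wood [ 0.4818 -0.2627  0.103 ] rim [ 0.4793 -0.2641  0.09  ]
knob [ 0.6468 -0.0403  0.3061]
knobring [ 0.6409 -0.0255  0.2991]
seat [ 0.5457 -0.0505  0.0286]
wood [ 0.4799 -0.2594  0.1018]
knob [ 0.6492 -0.0444  0.2986]
beam [ 0.6624 -0.0957  0.229 ]
wood [ 0.4814 -0.2641  0.1023]
plate [ 0.6025 -0.0977  0.0274]
collar [ 0.6632 -0.042   0.1946]
disc [ 0.673  -0.04    0.1483]
```

Measured so far:
- **Mould:** (0.480, -0.2625), with the follower top at about 0.102.
- **Press axis:** (0.649, -0.043), yaw about 5.2°.
- **Tray seat:** (0.5455, -0.052).

These agree with the sizes given: cap spacing 170 mm and handle width 84 mm. I'll turn the jaws along the press's y axis and go above the mould.

Request:
jog_arm:
  rows:
    - {"claw": 0,"spin": -6}
    - {"claw": 0,"spin": -6}
    - {"claw": 0,"spin": -6}
    - {"claw": 0,"spin": -6}
    - {"claw": 0,"xyz": [-35,10,0]}
    - {"claw": 0,"xyz": [-35,10,0]}
    - {"claw": 0,"xyz": [-35,10,0]}
    - {"claw": 0,"xyz": [-35,10,0]}
    - {"claw": 0,"xyz": [-35,10,0]}
    - {"claw": 0,"xyz": [-35,10,0]}
    - {"claw": 0,"xyz": [-35,10,0]}
    - {"claw": 0,"xyz": [-35,10,0]}
    - {"claw": 0,"xyz": [-35,10,0]}
    - {"claw": 0,"xyz": [-35,10,0]}
    - {"claw": 0,"xyz": [-35,10,0]}
    - {"claw": 0,"xyz": [-35,10,0]}
    - {"claw": 0,"xyz": [-35,10,0]}
    - {"claw": 0,"xyz": [-35,10,0]}
    - {"claw": 0,"xyz": [-35,10,0]}
    - {"claw": 0,"xyz": [-35,10,0]}
  force: 25

```text
$.rows[0]: bad value
```

Request:
jog_arm:
  rows:
    - {"claw": 0,"xyz": [-35,10,0]}
    - {"claw": 0,"xyz": [-35,10,0]}
    - {"claw": 0,"xyz": [-35,10,0]}
    - {"claw": 0,"xyz": [-35,10,0]}
    - {"claw": 0,"xyz": [-35,10,0]}
    - {"claw": 0,"xyz": [-35,10,0]}
    - {"claw": 0,"xyz": [-20,0,0]}
    - {"claw": 0}
    - {"claw": 0}

```text
$.rows[0]: bad value
```

```bash
cat > st.py <<'E'
from cell import r
import numpy as np
np.set_printoptions(precision=4,suppress=True)
def st():
    o=r.observe(); R=np.array(o["ee_rot"]); print("t",round(o["clock"],2),"tcp",o["tool_pos"],"ang",round(np.degrees(np.arctan2(R[1,0],R[0,0])),2),"zax",R[:,2],"j",np.array(o["joint_pos"]),"F",o["contact_force"],"M",o["ft_torque"],"gap",o["finger_gap"]); return o
def delta(t):
    o=r.observe();R=np.array(o["ee_rot"]);print("to",t,"tool mm",R.T@(np.array(t)-o["tool_pos"])*1000)
E
python3 - <<'E'
from st import *; from h import *
st(); c=r.read_camera("wrist"); cv2.imwrite("pics/w1.png",c["pixels"][:,:,::-1])
P=cloud(c); hsv=cv2.cvtColor(c["pixels"],cv2.COLOR_RGB2HSV)
w=(hsv[...,0]<22)&(hsv[...,1]>60)&(P[...,2]>.09)&(P[...,2]<.115)
cs,l,s,ce=cv2.connectedComponentsWithStats(w.astype(np.uint8))
for i in range(1,cs):
    if s[i,4]>50:
        Q=P[l==i];print(s[i],Q.mean(0),Q.min(0),Q.max(0),np.median(Q[:,2]))
delta([.48,-.2625,.055])
E
```

```text
t 0.35 tcp [0.1781 0.5203 0.2386] ang 71.11 zax [-0.0002 -0.0003 -1.    ] j [ 1.0257  0.3807  1.2976 -0.      1.4636 -0.2153] F [-0.6366  0.4272 -0.4728] M [-0.0511 -0.0062 -0.0253] gap 0.08848689354742993
to [0.48, -0.2625, 0.055] tool mm [-642.8166  539.1753  183.769 ]
```

View pics/w1.png

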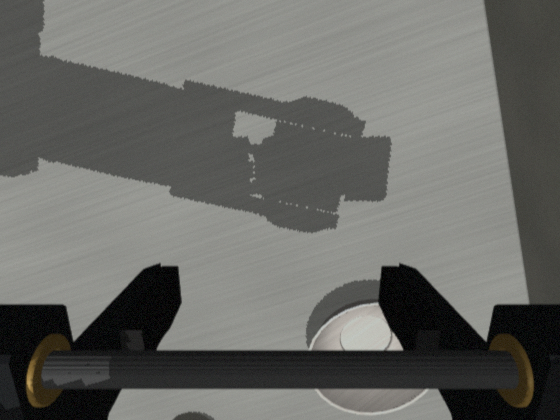

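Both calls were refused, so each row probably needs all three keys.

Request:
jog_arm:
  rows:
    - {"claw": 0,"xyz": [0,0,0],"spin": -6}
    - {"claw": 0,"xyz": [0,0,0],"spin": -6}
    - {"claw": 0,"xyz": [0,0,0],"spin": -6}
    - {"claw": 0,"xyz": [0,0,0],"spin": -6}
    - {"claw": 0,"xyz": [-35,10,0],"spin": 0}
    - {"claw": 0,"xyz": [-35,10,0],"spin": 0}
    - {"claw": 0,"xyz": [-35,10,0],"spin": 0}
    - {"claw": 0,"xyz": [-35,10,0],"spin": 0}
    - {"claw": 0,"xyz": [-35,10,0],"spin": 0}
    - {"claw": 0,"xyz": [-35,10,0],"spin": 0}
    - {"claw": 0,"xyz": [-35,10,0],"spin": 0}
    - {"claw": 0,"xyz": [-35,10,0],"spin": 0}
    - {"claw": 0,"xyz": [-35,10,0],"spin": 0}
    - {"claw": 0,"xyz": [-35,10,0],"spin": 0}
    - {"claw": 0,"xyz": [-35,10,0],"spin": 0}
    - {"claw": 0,"xyz": [-35,10,0],"spin": 0}
    - {"claw": 0,"xyz": [-35,10,0],"spin": 0}
    - {"claw": 0,"xyz": [-35,10,0],"spin": 0}
    - {"claw": 0,"xyz": [-35,10,0],"spin": 0}
    - {"claw": 0,"xyz": [-35,10,0],"spin": 0}
  force: 25

```text
clock: 2.07
tool_pos: [0.3875, -0.0251, 0.239]
ee_rot: [[-0.088, 0.996, 0.001], [0.996, 0.088, -0.0], [-0.0, 0.001, -1.0]]
contact_force: [0.6, -0.2, 0.2]
finger_gap: 0.0881
```

Request:
jog_arm:
  rows:
    - {"claw": 0,"xyz": [-35,10,0],"spin": 0}
    - {"claw": 0,"xyz": [-35,10,0],"spin": 0}
    - {"claw": 0,"xyz": [-35,10,0],"spin": 0}
    - {"claw": 0,"xyz": [-35,10,0],"spin": 0}
    - {"claw": 0,"xyz": [-35,10,0],"spin": 0}
    - {"claw": 0,"xyz": [-35,10,0],"spin": 0}
    - {"claw": 0,"xyz": [-20,0,0],"spin": 0}
    - {"claw": 0,"xyz": [0,0,0],"spin": 0}
    - {"claw": 0,"xyz": [0,0,0],"spin": 0}

```text
clock: 2.82
tool_pos: [0.4673, -0.2473, 0.2383]
ee_rot: [[-0.088, 0.996, -0.001], [0.996, 0.088, 0.001], [0.001, -0.001, -1.0]]
contact_force: [-0.2, -0.1, 0.0]
finger_gap: 0.0882
```

```bash
python3 - <<'E'
from st import *; from h import *
st(); c=r.read_camera("wrist"); cv2.imwrite("pics/w2.png",c["pixels"][:,:,::-1])
P=cloud(c); hsv=cv2.cvtColor(c["pixels"],cv2.COLOR_RGB2HSV)
w=(hsv[...,0]<22)&(hsv[...,1]>60)&(P[...,2]>.09)&(P[...,2]<.115)
cs,l,s,ce=cv2.connectedComponentsWithStats(w.astype(np.uint8))
for i in range(1,cs):
    if s[i,4]>50:
        Q=P[l==i];print(s[i],Q.mean(0),Q.min(0),Q.max(0),np.median(Q[:,2]))
delta([.48,-.2625,.055])
E
```

```text
t 2.82 tcp [ 0.4673 -0.2473  0.2383] ang 95.02 zax [-0.0007  0.0008 -1.    ] j [-0.7109  0.344   1.3561  0.0001  1.4425 -2.3694] F [-0.219  -0.0883  0.0245] M [ 0.0405 -0.0464 -0.0081] gap 0.08815671426671225
[ 228  177   61   60 2844] [ 0.4762 -0.2637  0.1008] [ 0.4536 -0.2877  0.0904] [ 0.5018 -0.239   0.1034] 0.10100664364291648
[   0  283   89   58 1525] [ 0.576  -0.4359  0.1056] [ 0.5628 -0.4747  0.0906] [ 0.6098 -0.4092  0.111 ] 0.10814870884132827
to [0.48, -0.2625, 0.055] tool mm [-17.3473  11.3331 183.5619]
```

View pics/w2.png

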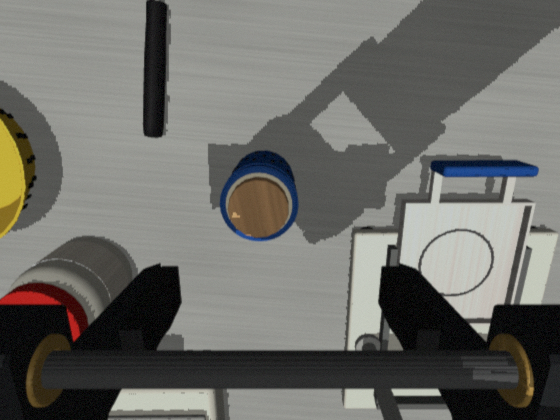

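The wrist view shows the follower at (260,208), the tray's ring at (457,262) and the tub at lower left, clear of the mould. I'll go down to a TCP height of about 0.060 and grip.

Request:
jog_arm:
  rows:
    - {"claw": 0,"xyz": [-16.5,10,0],"spin": 0}
    - {"claw": 0,"xyz": [0,0,35],"spin": 0}
    - {"claw": 0,"xyz": [0,0,35],"spin": 0}
    - {"claw": 0,"xyz": [0,0,35],"spin": 0}
    - {"claw": 0,"xyz": [0,0,30],"spin": 0}
    - {"claw": 0,"xyz": [0,0,25],"spin": 0}
    - {"claw": 0,"xyz": [0,0,18],"spin": 0}
    - {"claw": 0,"xyz": [0,0,0],"spin": 0}
    - {"claw": 0,"xyz": [0,0,0],"spin": 0}

```text
clock: 3.62
tool_pos: [0.4789, -0.2614, 0.0611]
ee_rot: [[-0.09, 0.996, -0.001], [0.996, 0.09, 0.001], [0.001, -0.001, -1.0]]
contact_force: [-0.5, -0.6, -0.3]
finger_gap: 0.0879
```

```bash
python3 - <<'E'
from st import *; from h import *
st(); c=r.read_camera("wrist"); cv2.imwrite("pics/w3.png",c["pixels"][:,:,::-1])
E
```

```text
t 3.62 tcp [ 0.4789 -0.2614  0.0611] ang 95.17 zax [-0.0006  0.0006 -1.    ] j [-0.7167  0.5672  1.5564  0.0001  1.0188 -2.3777] F [-0.5163 -0.5756 -0.3077] M [ 0.0119 -0.008   0.0191] gap 0.08785623177266685
```

View pics/w3.png

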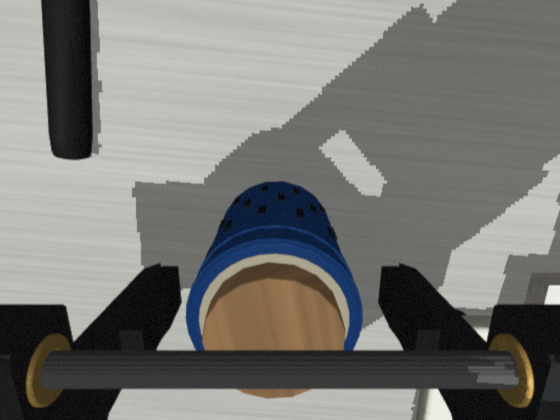

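The mould sits between the jaws, with its rim spanning columns 187 to 362 and the fingers at 180 and 382. Closing now.

Request:
jog_arm:
  rows:
    - {"claw": 0.15,"xyz": [0,0,0],"spin": 0}
    - {"claw": 0.3,"xyz": [0,0,0],"spin": 0}
    - {"claw": 0.6,"xyz": [0,0,0],"spin": 0}
    - {"claw": 1,"xyz": [0,0,0],"spin": 0}
    - {"claw": 1,"xyz": [0,0,0],"spin": 0}
    - {"claw": 1,"xyz": [0,0,0],"spin": 0}
    - {"claw": 1,"xyz": [0,0,0],"spin": 0}
    - {"claw": 1,"xyz": [0,0,0],"spin": 0}
  force: 25

```text
clock: 4.33
tool_pos: [0.4793, -0.263, 0.0615]
ee_rot: [[-0.089, 0.996, 0.001], [0.996, 0.089, -0.001], [-0.001, 0.001, -1.0]]
contact_force: [0.9, -0.8, 6.6]
finger_gap: 0.0631
```

```bash
python3 - <<'E'
from st import *
st()
E
```

```text
t 4.33 tcp [ 0.4793 -0.263   0.0615] ang 95.1 zax [ 0.0012 -0.0012 -1.    ] j [-0.7184  0.5673  1.5547 -0.0001  1.0178 -2.3781] F [ 0.882  -0.7853  6.5739] M [0.0173 0.0879 0.0369] gap 0.0630918123229069
```

Gripped at an opening of 63 mm. Lifting.

Request:
jog_arm:
  rows:
    - {"claw": 1,"xyz": [0,0,-10],"spin": 0}
    - {"claw": 1,"xyz": [0,0,-20],"spin": 0}
    - {"claw": 1,"xyz": [0,0,-25],"spin": 0}
    - {"claw": 1,"xyz": [0,0,-25],"spin": 0}
    - {"claw": 1,"xyz": [0,0,-20],"spin": 0}
    - {"claw": 1,"xyz": [0,0,0],"spin": 0}
    - {"claw": 1,"xyz": [0,0,0],"spin": 0}

```text
clock: 4.92
tool_pos: [0.4788, -0.2623, 0.1608]
ee_rot: [[-0.089, 0.996, 0.0], [0.996, 0.089, -0.0], [-0.0, 0.0, -1.0]]
contact_force: [0.4, 0.5, -4.8]
finger_gap: 0.0633
```

```bash
python3 - <<'E'
from st import *; from h import *
st(); c=r.read_camera("wrist"); cv2.imwrite("pics/w4.png",c["pixels"][:,:,::-1])
P=cloud(c)
g=cv2.cvtColor(c["pixels"],cv2.COLOR_RGB2GRAY)
np.savez("w4.npz",**c)
for t in (.0615+.1,):delta([.545,-.053,t])
print(proj(c,[.5453,-.0525,.028]))
s=r.read_camera("scene"); crop(s,170,170,330,290,5,"pics/s4.png")
E
```

```text
t 4.92 tcp [ 0.4788 -0.2623  0.1608] ang 95.11 zax [ 0.0003 -0.0002 -1.    ] j [-0.7181  0.4426  1.4366  0.0001  1.2621 -2.3781] F [ 0.4176  0.4581 -4.7906] M [ 0.0465 -0.0016 -0.0301] gap 0.0632507014384239
to [0.545, -0.053, 0.1615] tool mm [202.2422  84.9126  -1.6498]
(np.float64(518.9940507988346), np.float64(295.55278620551064))
```

View pics/w4.png

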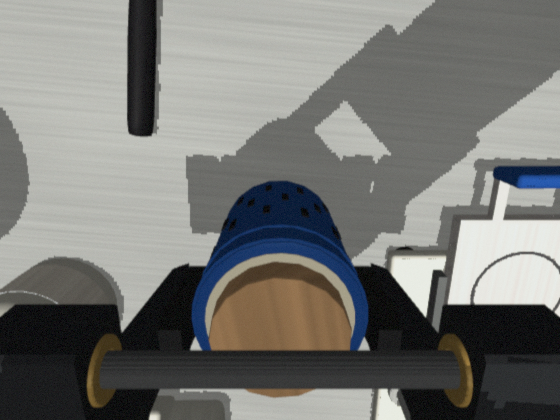

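View pics/s4.png

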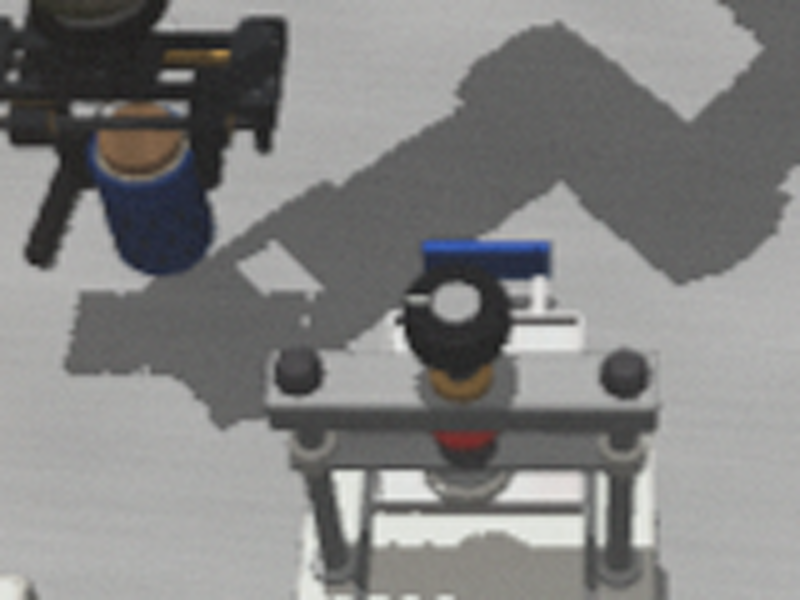

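The mould hangs upright. The tray ring appears at about (521,295), which matches the projected seat at (519,295.5). Carrying it over the seat.

Request:
jog_arm:
  rows:
    - {"claw": 1,"xyz": [10,4,0],"spin": 0}
    - {"claw": 1,"xyz": [20,9,0],"spin": 0}
    - {"claw": 1,"xyz": [28,12,0],"spin": 0}
    - {"claw": 1,"xyz": [28,12,0],"spin": 0}
    - {"claw": 1,"xyz": [28,12,0],"spin": 0}
    - {"claw": 1,"xyz": [28,12,0],"spin": 0}
    - {"claw": 1,"xyz": [28,12,0],"spin": 0}
    - {"claw": 1,"xyz": [20,8,0],"spin": 0}
    - {"claw": 1,"xyz": [12,4,0],"spin": 0}
    - {"claw": 1,"xyz": [0,0,0],"spin": 0}
    - {"claw": 1,"xyz": [0,0,0],"spin": 0}

```text
clock: 5.93
tool_pos: [0.5453, -0.0534, 0.16]
ee_rot: [[-0.09, 0.996, -0.001], [0.996, 0.09, 0.0], [0.0, -0.001, -1.0]]
contact_force: [0.4, -0.4, -3.9]
finger_gap: 0.0636
```

Request:
jog_arm:
  rows:
    - {"claw": 1,"xyz": [0,0,10],"spin": 0}
    - {"claw": 1,"xyz": [0,0,15],"spin": 0}
    - {"claw": 1,"xyz": [0,0,15],"spin": 0}
    - {"claw": 1,"xyz": [0,0,10],"spin": 0}
    - {"claw": 1,"xyz": [0,0,8],"spin": 0}
    - {"claw": 1,"xyz": [0,0,5],"spin": 0}
    - {"claw": 1,"xyz": [0,0,0],"spin": 0}
    - {"claw": 1,"xyz": [0,0,0],"spin": 0}

```text
clock: 6.6
tool_pos: [0.5458, -0.054, 0.0979]
ee_rot: [[-0.089, 0.996, 0.0], [0.996, 0.089, -0.0], [-0.0, 0.0, -1.0]]
contact_force: [-0.1, -0.3, -4.2]
finger_gap: 0.0632
```

```bash
python3 - <<'E'
from st import *; from h import *
st(); c=r.read_camera("wrist"); cv2.imwrite("pics/w5.png",c["pixels"][:,:,::-1])
c=r.read_camera("top"); crop(c,250,140,370,240,6,"pics/t5.png")
s=r.read_camera("scene"); crop(s,210,170,330,260,6,"pics/s5.png")
delta([.545,-.053,.0895])
E
```

```text
t 6.6 tcp [ 0.5458 -0.054   0.0979] ang 95.09 zax [ 0.0003 -0.0001 -1.    ] j [-0.3145  0.5205  1.5105 -0.      1.1103 -1.9741] F [-0.0953 -0.2667 -4.1557] M [ 0.0919 -0.0105 -0.0202] gap 0.06315074132041568
to [0.545, -0.053, 0.0895] tool mm [ 0.9378 -0.9008  8.8804]
```

View pics/w5.png

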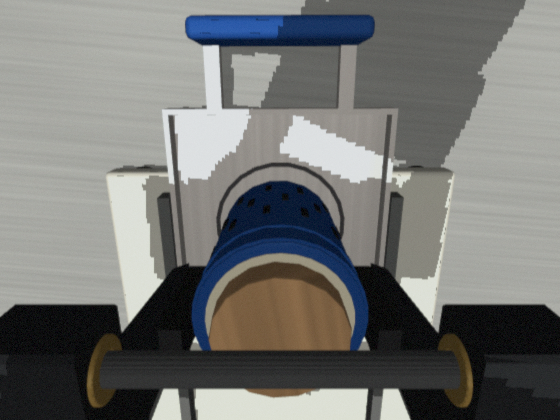

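View pics/s5.png

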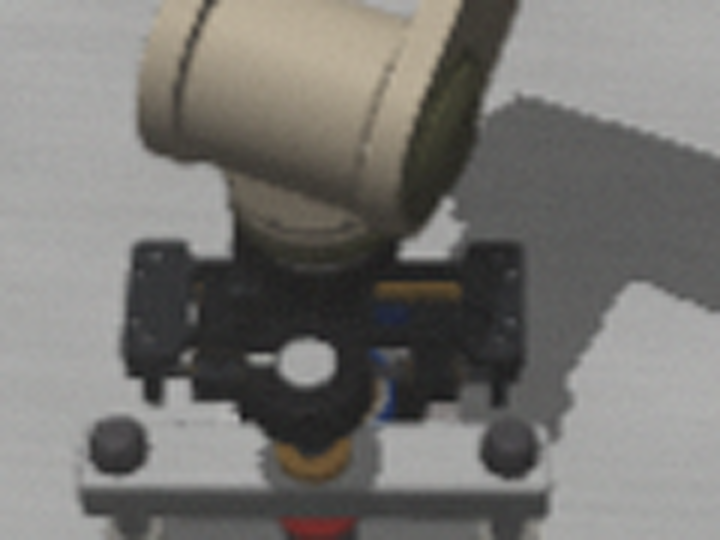

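The ring is centred left to right on the mould (columns 218 to 343, against 281). I'll check the fore-aft offset by ray.

```bash
python3 - <<'E'
from st import *; from h import *
c=r.read_camera("wrist")
print("ring front edge",on_plane(c,281,164,.028),"L/R",on_plane(c,218,215,.028),on_plane(c,343,215,.028))
print("mould front bottom",on_plane(c,281,183,.0979-.0615))
E
```

```text
ring front edge [ 0.5062 -0.0568  0.028 ] L/R [ 0.5411 -0.0923  0.028 ] [ 0.5342 -0.0162  0.028 ]
mould front bottom [ 0.5155 -0.056   0.0364]
```

Ring centre is at about (0.544, -0.054) and mould centre at about (0.5475, -0.054), so I'll move back 2.5 mm and lower gently.

Request:
jog_arm:
  rows:
    - {"claw": 1,"xyz": [0,-2.5,2],"spin": 0}
    - {"claw": 1,"xyz": [0,0,3],"spin": 0}
    - {"claw": 1,"xyz": [0,0,1.5],"spin": 0}
    - {"claw": 1,"xyz": [0,0,0.5],"spin": 0}
    - {"claw": 1,"xyz": [0,0,0],"spin": 0}
    - {"claw": 1,"xyz": [0,0,0],"spin": 0}

```text
clock: 7.3
tool_pos: [0.5432, -0.054, 0.0907]
ee_rot: [[-0.089, 0.996, 0.0], [0.996, 0.089, -0.0], [-0.0, 0.0, -1.0]]
contact_force: [0.0, 0.2, -3.2]
finger_gap: 0.0636
```

Request:
jog_arm:
  rows:
    - {"claw": 1,"xyz": [0,0,0.7],"spin": 0}
    - {"claw": 1,"xyz": [0,0,0.3],"spin": 0}
    - {"claw": 1,"xyz": [0,0,0],"spin": 0}

```text
clock: 7.55
tool_pos: [0.5432, -0.054, 0.0897]
ee_rot: [[-0.089, 0.996, -0.0], [0.996, 0.089, -0.0], [0.0, -0.0, -1.0]]
contact_force: [0.5, -1.4, -4.3]
finger_gap: 0.0636
```

Request:
jog_arm:
  rows:
    - {"claw": 1,"xyz": [0,0,0.6],"spin": 0}
    - {"claw": 1,"xyz": [0,0,0.4],"spin": 0}
    - {"claw": 1,"xyz": [0,0,0],"spin": 0}

```text
clock: 7.8
tool_pos: [0.5434, -0.054, 0.0895]
ee_rot: [[-0.089, 0.996, 0.001], [0.996, 0.089, -0.0], [-0.0, 0.001, -1.0]]
contact_force: [-2.3, 1.1, 4.4]
finger_gap: 0.0633
```

The vertical force changed from -4.3 to +4.4 N, so the mould is standing on the tray floor. Opening the jaws.

Request:
jog_arm:
  rows:
    - {"claw": 0.25,"xyz": [0,0,0],"spin": 0}
    - {"claw": 0.1,"xyz": [0,0,0],"spin": 0}
    - {"claw": 0,"xyz": [0,0,0],"spin": 0}
    - {"claw": 0,"xyz": [0,0,0],"spin": 0}
    - {"claw": 0,"xyz": [0,0,0],"spin": 0}

```text
clock: 8.22
tool_pos: [0.5432, -0.054, 0.0887]
ee_rot: [[-0.089, 0.996, 0.0], [0.996, 0.089, -0.0], [-0.0, 0.0, -1.0]]
contact_force: [0.7, -0.0, -0.2]
finger_gap: 0.088
```

Request:
jog_arm:
  rows:
    - {"claw": 0,"xyz": [0,0,-15],"spin": 0}
    - {"claw": 0,"xyz": [0,0,-30],"spin": 0}
    - {"claw": 0,"xyz": [0,0,-30],"spin": 0}
    - {"claw": 0,"xyz": [0,-20,-20],"spin": 0}
    - {"claw": 0,"xyz": [0,-40,0],"spin": 0}
    - {"claw": 0,"xyz": [0,-40,0],"spin": 0}
    - {"claw": 0,"xyz": [0,-40,0],"spin": 0}
    - {"claw": 0,"xyz": [0,0,0],"spin": 0}
    - {"claw": 0,"xyz": [0,0,0],"spin": 0}

```text
clock: 8.97
tool_pos: [0.4026, -0.0664, 0.1842]
ee_rot: [[-0.088, 0.996, 0.001], [0.996, 0.088, -0.0], [-0.0, 0.001, -1.0]]
contact_force: [1.2, 0.1, 0.6]
finger_gap: 0.0881
```

```bash
python3 - <<'E'
from st import *; from h import *
st(); c=r.read_camera("wrist"); cv2.imwrite("pics/w6.png",c["pixels"][:,:,::-1])
np.savez("w6.npz",**c)
c=r.read_camera("top"); crop(c,250,140,370,240,6,"pics/t6.png")
E
```

```text
t 8.97 tcp [ 0.4026 -0.0664  0.1842] ang 95.02 zax [ 0.0007 -0.0003 -1.    ] j [-0.4556  0.1895  1.7529  0.      1.1985 -2.1141] F [1.1995 0.0992 0.6215] M [ 0.0771  0.014  -0.0088] gap 0.08809042499310991
```

View pics/w6.png

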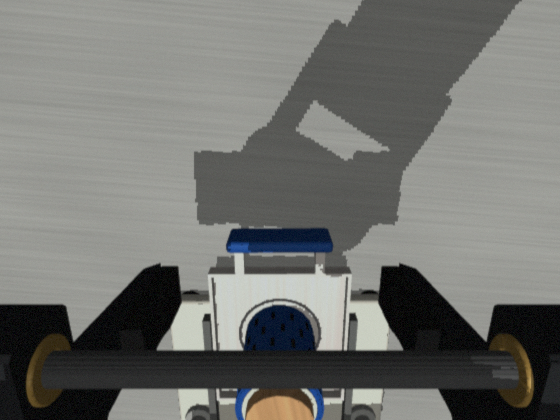

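View pics/t6.png

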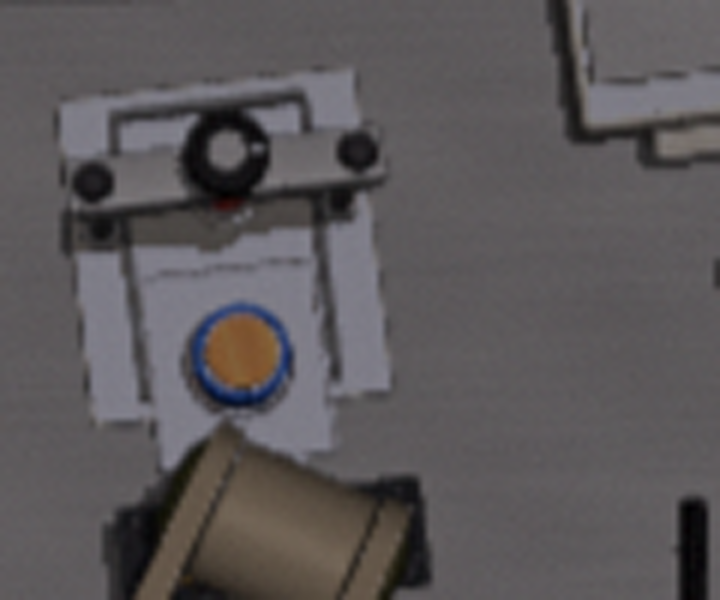

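The mould stands upright with the ring evenly visible around it. Next I close the fingers, go down in front of the handle and push.

Request:
jog_arm:
  rows:
    - {"claw": 1,"xyz": [0.5,-10,20],"spin": 0}
    - {"claw": 1,"xyz": [0,0,30],"spin": 0}
    - {"claw": 1,"xyz": [0,0,35],"spin": 0}
    - {"claw": 1,"xyz": [0,0,30],"spin": 0}
    - {"claw": 1,"xyz": [0,0,20],"spin": 0}
    - {"claw": 1,"xyz": [0,0,2],"spin": 0}
    - {"claw": 1,"xyz": [0,0,0],"spin": 0}
    - {"claw": 1,"xyz": [0,8,0],"spin": 0}
    - {"claw": 1,"xyz": [0,8,0],"spin": 0}
    - {"claw": 1,"xyz": [0,5,0],"spin": 0}
    - {"claw": 1,"xyz": [0,3,0],"spin": 0}
    - {"claw": 1,"xyz": [0,0,0],"spin": 0}

```text
clock: 10.07
tool_pos: [0.4187, -0.0647, 0.0473]
ee_rot: [[-0.09, 0.996, 0.002], [0.996, 0.09, -0.001], [-0.001, 0.002, -1.0]]
contact_force: [1.0, 1.3, 0.1]
finger_gap: 0.01
```

```bash
python3 - <<'E'
from st import *; from h import *
st(); c=r.read_camera("wrist"); cv2.imwrite("pics/w7.png",c["pixels"][:,:,::-1])
c=r.read_camera("top"); f=lambda u,v:(250+(u+.5)/6-.5,140+(v+.5)/6-.5)
print("mould rim",on_plane(c,*f(243,356),.118),"foll",on_plane(c,*f(241,351),.130))
E
```

```text
t 10.07 tcp [ 0.4187 -0.0647  0.0473] ang 95.14 zax [ 0.0017 -0.0008 -1.    ] j [-0.4345  0.4384  1.9073  0.      0.794  -2.095 ] F [1.0246 1.2715 0.0535] M [ 0.0575 -0.024   0.0374] gap 0.010039461445485145
mould rim [ 0.5408 -0.053   0.118 ] foll [ 0.543  -0.0515  0.13  ]
```

View pics/w7.png

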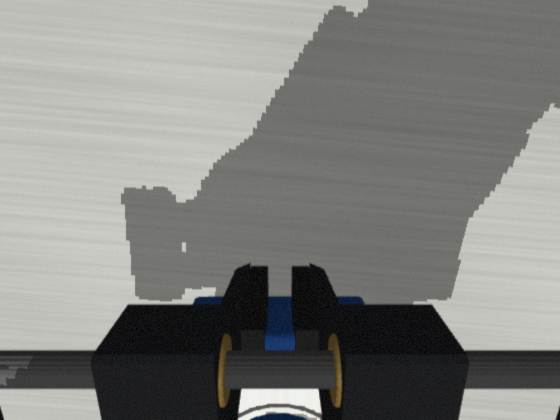

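The fingers are centred on the handle (columns 195 to 363, middle 279). Pushing smoothly.

Request:
jog_arm:
  rows:
    - {"claw": 1,"xyz": [0,2,0],"spin": 0}
    - {"claw": 1,"xyz": [0,2,0],"spin": 0}
    - {"claw": 1,"xyz": [0,2,0],"spin": 0}
    - {"claw": 1,"xyz": [0,3,0],"spin": 0}
    - {"claw": 1,"xyz": [0,4,0],"spin": 0}
    - {"claw": 1,"xyz": [0,6,0],"spin": 0}
    - {"claw": 1,"xyz": [0,8,0],"spin": 0}
    - {"claw": 1,"xyz": [0,8,0],"spin": 0}
    - {"claw": 1,"xyz": [0,8,0],"spin": 0}
    - {"claw": 1,"xyz": [0,8,0],"spin": 0}
    - {"claw": 1,"xyz": [0,8,0],"spin": 0}
    - {"claw": 1,"xyz": [0,8,0],"spin": 0}
    - {"claw": 1,"xyz": [0,8,0],"spin": 0}
    - {"claw": 1,"xyz": [0,6,0],"spin": 0}
    - {"claw": 1,"xyz": [0,4,0],"spin": 0}
    - {"claw": 1,"xyz": [0,3,0],"spin": 0}
    - {"claw": 1,"xyz": [0,2,0],"spin": 0}
    - {"claw": 1,"xyz": [0,0,0],"spin": 0}

```text
clock: 11.67
tool_pos: [0.5078, -0.0568, 0.0468]
ee_rot: [[-0.089, 0.996, 0.001], [0.996, 0.089, -0.0], [-0.0, 0.001, -1.0]]
contact_force: [0.5, 0.0, 0.8]
finger_gap: 0.0001
```

```bash
python3 - <<'E'
from st import *; from h import *
st(); c=r.read_camera("wrist"); cv2.imwrite("pics/w8.png",c["pixels"][:,:,::-1])
c=r.read_camera("top"); crop(c,250,140,370,240,6,"pics/t8.png")
s=r.read_camera("scene"); crop(s,210,190,330,280,6,"pics/s8.png")
E
```

```text
t 11.67 tcp [ 0.5078 -0.0568  0.0468] ang 95.1 zax [ 0.0009 -0.0003 -1.    ] j [-0.3435  0.5441  1.6698  0.      0.9268 -2.0032] F [0.4559 0.0107 0.8004] M [0.0499 0.0387 0.014 ] gap 0.00012118110100459758
```

View pics/s8.png

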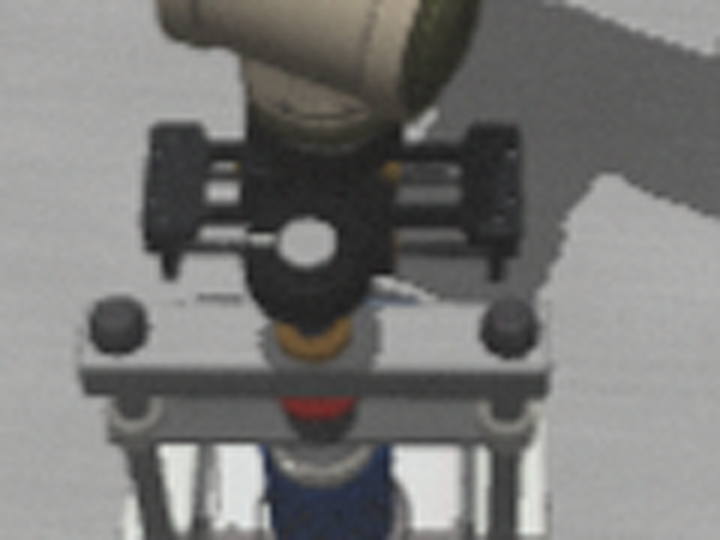

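View pics/w8.png

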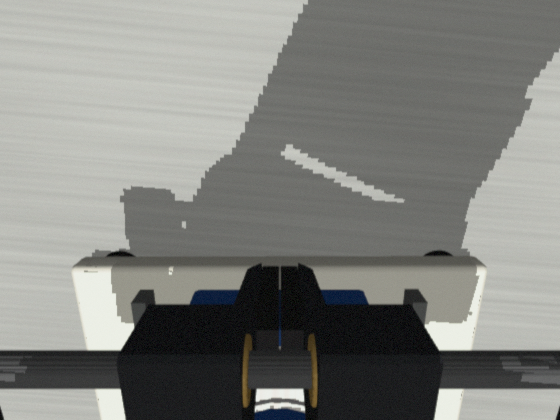

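The tray and mould are moving in together, with the mould's blue body now under the plate. About 20 to 27 mm remain, and I'll watch the force.

Request:
jog_arm:
  rows:
    - {"claw": 1,"xyz": [0,2,0],"spin": 0}
    - {"claw": 1,"xyz": [0,4,0],"spin": 0}
    - {"claw": 1,"xyz": [0,4,0],"spin": 0}
    - {"claw": 1,"xyz": [0,3,0],"spin": 0}
    - {"claw": 1,"xyz": [0,2,0],"spin": 0}
    - {"claw": 1,"xyz": [0,2,0],"spin": 0}
    - {"claw": 1,"xyz": [0,2,0],"spin": 0}
    - {"claw": 1,"xyz": [0,1,0],"spin": 0}

```text
clock: 12.48
tool_pos: [0.5274, -0.0549, 0.0467]
ee_rot: [[-0.089, 0.996, 0.0], [0.996, 0.089, -0.0], [-0.0, 0.0, -1.0]]
contact_force: [-3.0, -1.4, 1.5]
finger_gap: 0.0004
```

Request:
jog_arm:
  rows:
    - {"claw": 1,"xyz": [0,1,0],"spin": 0}
    - {"claw": 1,"xyz": [0,1,0],"spin": 0}
    - {"claw": 1,"xyz": [0,1,0],"spin": 0}

```text
clock: 12.73
tool_pos: [0.5277, -0.0548, 0.0467]
ee_rot: [[-0.09, 0.996, -0.006], [0.996, 0.09, -0.0], [0.0, -0.006, -1.0]]
contact_force: [-19.0, -8.4, 12.4]
finger_gap: 0.0003
```

The force rose to 19 N while the fingers stopped at x = 0.5277, close to the 0.5285 I expected for home. Backing off, then up and over the knob.

Request:
jog_arm:
  rows:
    - {"claw": 1,"xyz": [0,-6,0],"spin": 0}
    - {"claw": 1,"xyz": [0,-25,0],"spin": 0}
    - {"claw": 1,"xyz": [0,-33,0],"spin": 0}
    - {"claw": 0.8,"xyz": [0,0,-35],"spin": 0}
    - {"claw": 0.6,"xyz": [0,0,-40],"spin": 0}
    - {"claw": 0.3,"xyz": [0,0,-40],"spin": 0}
    - {"claw": 0,"xyz": [0,0,-40],"spin": 0}
    - {"claw": 0,"xyz": [0,0,-40],"spin": 0}
    - {"claw": 0,"xyz": [0,0,-40],"spin": 0}
    - {"claw": 0,"xyz": [0,0,-40],"spin": 0}
    - {"claw": 0,"xyz": [0,0,-20],"spin": 0}
    - {"claw": 0,"xyz": [0,0,0],"spin": 0}
    - {"claw": 0,"xyz": [0,0,0],"spin": 0}

```text
clock: 13.82
tool_pos: [0.4667, -0.0602, 0.342]
ee_rot: [[-0.089, 0.996, 0.002], [0.996, 0.089, -0.0], [-0.0, 0.002, -1.0]]
contact_force: [-0.8, 0.9, 0.2]
finger_gap: 0.0648
```

```bash
python3 - <<'E'
from st import *; from h import *
st(); c=r.read_camera("wrist"); cv2.imwrite("pics/w9.png",c["pixels"][:,:,::-1]); np.savez("w9.npz",**c)
c=r.read_camera("top"); crop(c,250,140,370,240,6,"pics/t9.png")
s=r.read_camera("scene"); crop(s,210,190,330,280,6,"pics/s9.png")
delta([.648,-.043,.32])
E
```

```text
t 13.82 tcp [ 0.4667 -0.0602  0.342 ] ang 95.12 zax [ 0.0022 -0.0003 -1.    ] j [-0.3809  0.1788  1.2893  0.0005  1.6713 -2.041 ] F [-0.7519  0.8772  0.1685] M [ 0.0605 -0.0627 -0.0134] gap 0.06482286293369116
to [0.648, -0.043, 0.32] tool mm [  0.7805 182.6977  19.7539]
```

View pics/w9.png

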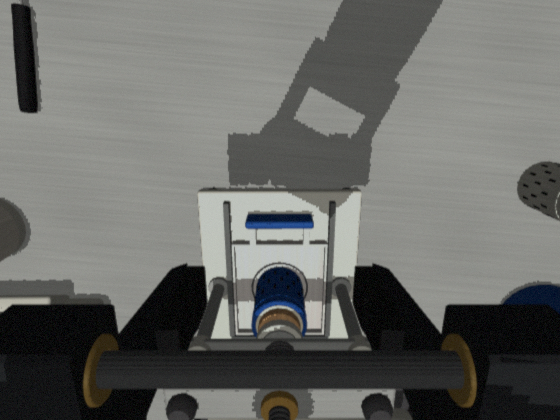

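View pics/s9.png

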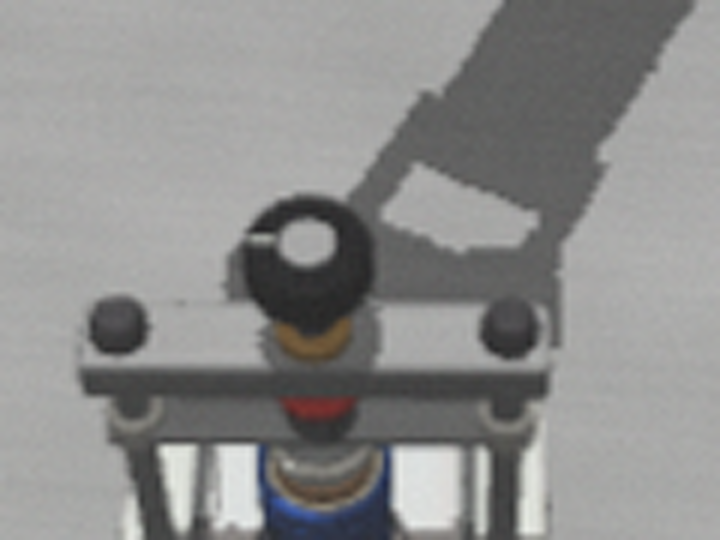

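View pics/t9.png

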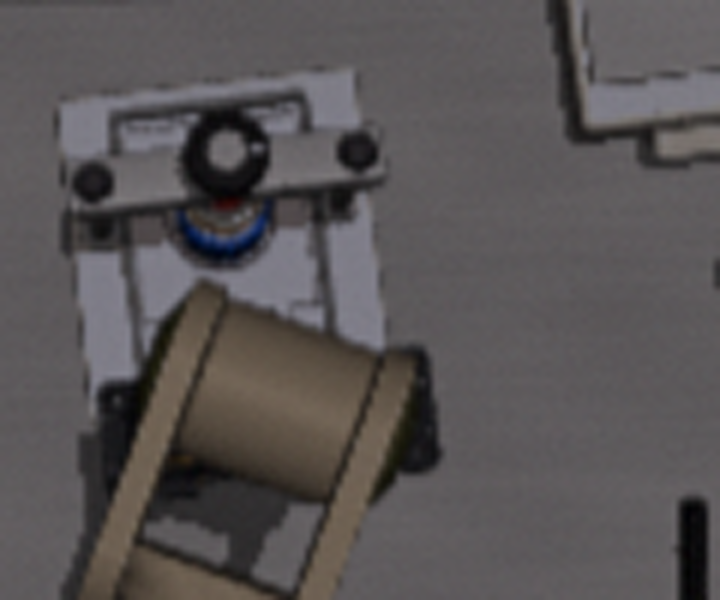

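The mould stands under the plate on the tray. I'll check the handle, mould and ring positions by ray from this wrist picture.

```bash
python3 - <<'E'
from st import *; from h import *
c=dict(np.load("w9.npz")); crop(c,190,170,370,305,4,"pics/w9c.png")
hsv=cv2.cvtColor(c["pixels"],cv2.COLOR_RGB2HSV);P=cloud(c)
b=((hsv[...,0]>100)&(hsv[...,0]<130)&(hsv[...,1]>110)).astype(np.uint8)
n,l,s,ce=cv2.connectedComponentsWithStats(b)
for i in range(1,n):
    if s[i,4]>100: print(s[i],ce[i],P[l==i].mean(0),P[l==i].min(0),P[l==i].max(0))
E
```

```text
[246 215  67  14 848] [278.908  221.1156] [ 0.5391 -0.0548  0.0589] [ 0.3847 -0.0946  0.0201] [ 0.5656 -0.0142  0.4872]
[ 252  268   55   69 1833] [278.9711 293.3475] [ 0.6216 -0.0472  0.0868] [ 0.3847 -0.0765  0.0306] [ 0.7277 -0.0021  0.4872]
[502 285  58  30 966] [536.8023 296.7981] [0.6105 0.2876 0.0627] [ 0.3847 -0.0676  0.0056] [0.6558 0.3545 0.4872]
```

View pics/w9c.png

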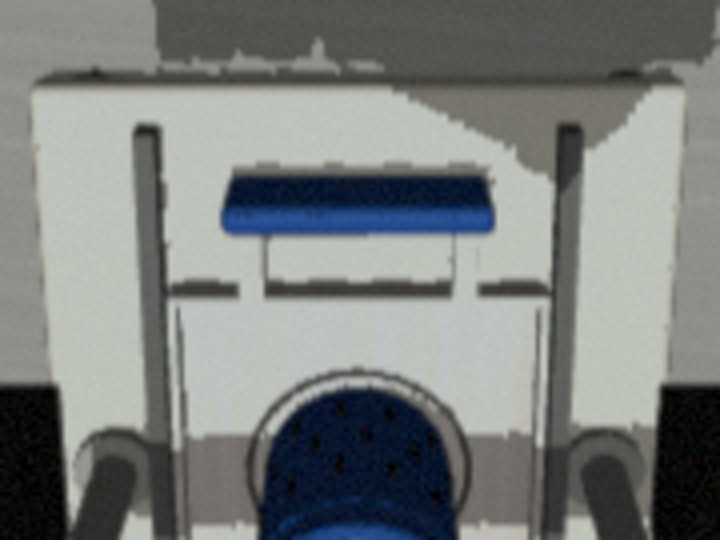

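Handle is at x ≈ 0.54 as predicted, and the ring is concentric with the mould. Going over the knob and winding the wrist back.

Request:
jog_arm:
  rows:
    - {"claw": 0,"xyz": [0,20,0],"spin": 0}
    - {"claw": 0,"xyz": [0,35,0],"spin": 0}
    - {"claw": 0,"xyz": [0,35,0],"spin": 0}
    - {"claw": 0,"xyz": [0,35,0],"spin": 0}
    - {"claw": 0,"xyz": [0,35,0],"spin": 0}
    - {"claw": 0,"xyz": [1,22.5,0],"spin": 0}
    - {"claw": 0,"xyz": [0,0,0],"spin": -7}
    - {"claw": 0,"xyz": [0,0,0],"spin": -7}
    - {"claw": 0,"xyz": [0,0,0],"spin": -7}
    - {"claw": 0,"xyz": [0,0,0],"spin": -7}
    - {"claw": 0,"xyz": [0,0,0],"spin": -7}
    - {"claw": 0,"xyz": [0,0,0],"spin": -7}
    - {"claw": 0,"xyz": [0,0,0],"spin": -6}
    - {"claw": 0,"xyz": [0,0,0],"spin": 0}
    - {"claw": 0,"xyz": [0,0,0],"spin": 0}

```text
clock: 15.22
tool_pos: [0.6481, -0.043, 0.3405]
ee_rot: [[-0.798, 0.603, -0.002], [0.603, 0.798, 0.001], [0.002, -0.001, -1.0]]
contact_force: [-1.0, -0.2, 0.0]
finger_gap: 0.088
```

```bash
python3 - <<'E'
from st import *; from h import *
st(); c=r.read_camera("wrist"); cv2.imwrite("pics/w10.png",c["pixels"][:,:,::-1])
delta([.648,-.043,.27])
E
```

```text
t 15.22 tcp [ 0.6481 -0.043   0.3405] ang 142.92 zax [-0.0021  0.0006 -1.    ] j [-0.2482  0.5348  0.755   0.0001  1.854  -2.7427] F [-0.9799 -0.1587  0.0352] M [ 0.0789  0.0522 -0.0189] gap 0.08800660534720983
to [0.648, -0.043, 0.27] tool mm [ 0.0042  0.0175 70.7895]
```

View pics/w10.png

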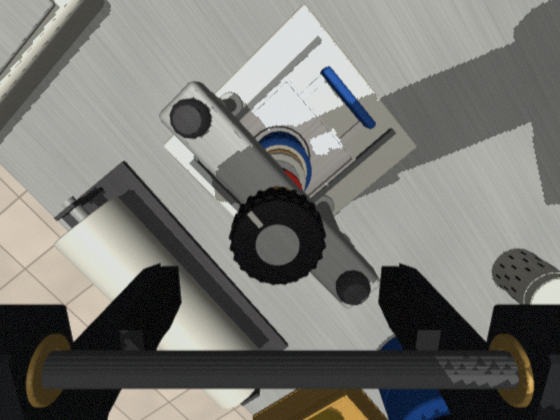

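The knob's grey centre is at (278,243), in line with the jaw centre at column 280. I'll check it by ray, then descend.

```bash
python3 - <<'E'
from st import *; from h import *
c=r.read_camera("wrist"); hsv=cv2.cvtColor(c["pixels"],cv2.COLOR_RGB2HSV);P=cloud(c)
print(on_plane(c,278,243,.299),P[240:247,275:282].reshape(-1,3).mean(0),P[225,240],P[220,300])
E
```

```text
[ 0.6475 -0.0456  0.299 ] [ 0.6478 -0.0451  0.2976] [ 0.6581 -0.0656  0.2968] [ 0.6304 -0.0486  0.2974]
```

Request:
jog_arm:
  rows:
    - {"claw": 0,"xyz": [0,0,15],"spin": 0}
    - {"claw": 0,"xyz": [0,0,25],"spin": 0}
    - {"claw": 0,"xyz": [0,0,20],"spin": 0}
    - {"claw": 0,"xyz": [0,0,10],"spin": 0}
    - {"claw": 0,"xyz": [0,0,0],"spin": 0}
    - {"claw": 0.5,"xyz": [0,0,0],"spin": 0}
    - {"claw": 1,"xyz": [0,0,0],"spin": 0}
    - {"claw": 1,"xyz": [0,0,0],"spin": 0}
    - {"claw": 1,"xyz": [0,0,0],"spin": 0}
    - {"claw": 1,"xyz": [0,0,0],"spin": 0}
  force: 40

```text
clock: 16.15
tool_pos: [0.6482, -0.0431, 0.2723]
ee_rot: [[-0.8, 0.601, 0.001], [0.601, 0.8, -0.0], [-0.001, 0.0, -1.0]]
contact_force: [-0.7, -0.1, 0.3]
finger_gap: 0.0568
```

```bash
python3 - <<'E'
from st import *; from h import *
st()
s=r.read_camera("scene"); crop(s,210,190,330,280,6,"pics/s11.png")
E
```

```text
t 16.15 tcp [ 0.6482 -0.0431  0.2723] ang 143.09 zax [ 0.001  -0.0003 -1.    ] j [-0.2483  0.5466  0.9216  0.      1.6723 -2.7457] F [-0.7096 -0.1161  0.3137] M [ 0.0959  0.0473 -0.0024] gap 0.056762114251512466
```

View pics/s11.png

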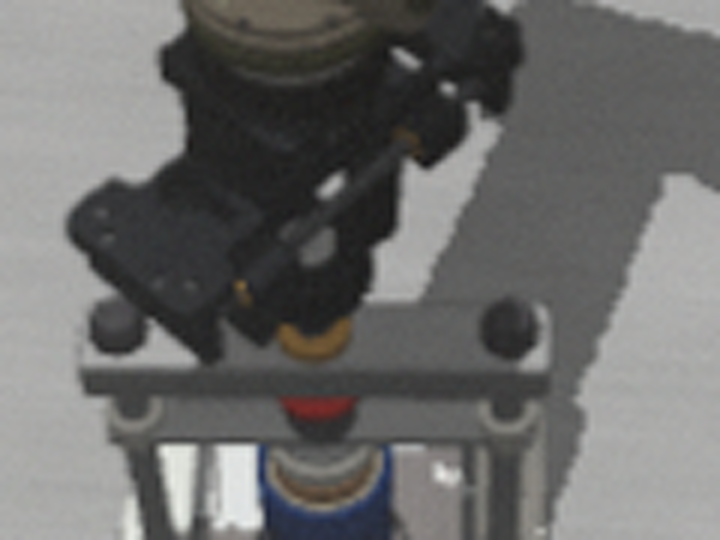

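The jaws are almost on the knob. They need a few more rows to close, then I'll start the first stroke: positive spin, sinking 13 mm per turn.

Request:
jog_arm:
  rows:
    - {"claw": 1,"xyz": [0,0,0],"spin": 0}
    - {"claw": 1,"xyz": [0,0,0],"spin": 0}
    - {"claw": 1,"xyz": [0,0,0],"spin": 0}
    - {"claw": 1,"xyz": [0,0,0],"spin": 0}
    - {"claw": 1,"xyz": [0,0,0.13],"spin": 3.5}
    - {"claw": 1,"xyz": [0,0,0.25],"spin": 7}
    - {"claw": 1,"xyz": [0,0,0.25],"spin": 7}
    - {"claw": 1,"xyz": [0,0,0.25],"spin": 7}
    - {"claw": 1,"xyz": [0,0,0.25],"spin": 7}
    - {"claw": 1,"xyz": [0,0,0.25],"spin": 7}
    - {"claw": 1,"xyz": [0,0,0.13],"spin": 3.5}
    - {"claw": 1,"xyz": [0,0,0],"spin": 0}
  force: 40

```text
clock: 17.2
tool_pos: [0.6493, -0.0441, 0.2707]
ee_rot: [[-0.188, 0.982, 0.004], [0.982, 0.188, -0.002], [-0.003, 0.003, -1.0]]
contact_force: [6.6, -4.5, 0.1]
finger_gap: 0.051
```

```bash
python3 - <<'E'
from st import *; from h import *
st()
c=r.read_camera("wrist"); cv2.imwrite("pics/w12.png",c["pixels"][:,:,::-1])
E
```

```text
t 17.2 tcp [ 0.6493 -0.0441  0.2707] ang 100.84 zax [ 0.0038 -0.0018 -1.    ] j [-0.2491  0.5479  0.9238 -0.0008  1.6658 -2.0091] F [ 6.562  -4.502   0.0811] M [-0.471  -0.9524 -0.197 ] gap 0.051017588953838726
```

View pics/w12.png

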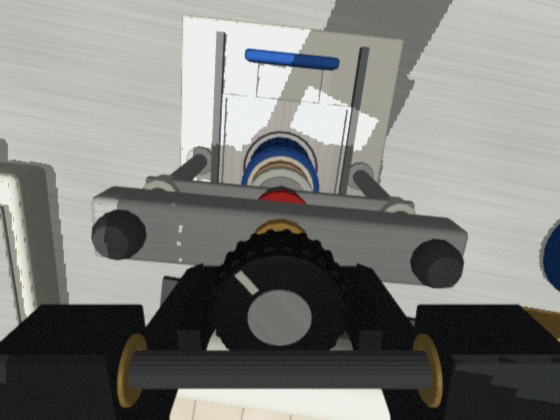

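The knob's white mark at (245,282) kept its direction relative to the jaws, so the knob turned with them, with a torque of about 0.2 N m. I'll take out the 2 mm offset behind the side force and carry on with the stroke.

Request:
jog_arm:
  rows:
    - {"claw": 1,"xyz": [-2,1,0.13],"spin": 3.5}
    - {"claw": 1,"xyz": [0,0,0.25],"spin": 7}
    - {"claw": 1,"xyz": [0,0,0.25],"spin": 7}
    - {"claw": 1,"xyz": [0,0,0.25],"spin": 7}
    - {"claw": 1,"xyz": [0,0,0.25],"spin": 7}
    - {"claw": 1,"xyz": [0,0,0.25],"spin": 7}
    - {"claw": 1,"xyz": [0,0,0.25],"spin": 7}
    - {"claw": 1,"xyz": [0,0,0.25],"spin": 7}
    - {"claw": 1,"xyz": [0,0,0.25],"spin": 7}
    - {"claw": 1,"xyz": [0,0,0.25],"spin": 7}
    - {"claw": 1,"xyz": [0,0,0.25],"spin": 7}
    - {"claw": 1,"xyz": [0,0,0.25],"spin": 7}
    - {"claw": 1,"xyz": [0,0,0.25],"spin": 7}
    - {"claw": 1,"xyz": [0,0,0.25],"spin": 7}
    - {"claw": 1,"xyz": [0,0,0.25],"spin": 7}
    - {"claw": 1,"xyz": [0,0,0.25],"spin": 7}
    - {"claw": 1,"xyz": [0,0,0.25],"spin": 7}
    - {"claw": 1,"xyz": [0,0,0.13],"spin": 3.5}
    - {"claw": 1,"xyz": [0,0,0],"spin": 0}

```text
clock: 18.83
tool_pos: [0.6485, -0.045, 0.2664]
ee_rot: [[0.95, -0.311, -0.002], [-0.311, -0.95, -0.0], [-0.002, 0.001, -1.0]]
contact_force: [-6.3, -0.3, 2.3]
finger_gap: 0.0515
```

```bash
python3 - <<'E'
from st import *; from h import *
st()
c=r.read_camera("wrist"); cv2.imwrite("pics/w13.png",c["pixels"][:,:,::-1])
E
```

```text
t 18.83 tcp [ 0.6485 -0.045   0.2664] ang -18.13 zax [-0.0023 -0.0003 -1.    ] j [-0.2507  0.5512  0.93   -0.0009  1.6625  0.0656] F [-6.2619 -0.311   2.3407] M [-0.2     1.0257 -0.1884] gap 0.0515432884997604
```

View pics/w13.png

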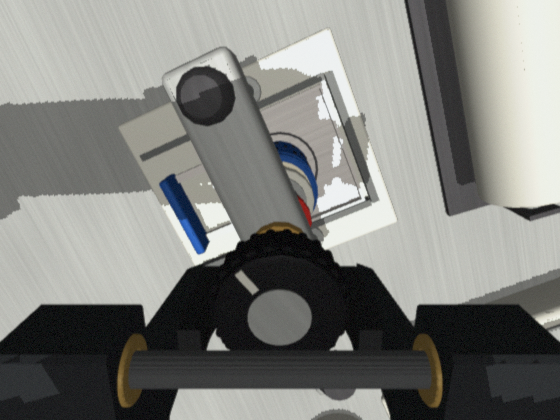

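The mark is unchanged relative to the jaws after 161° in total. Completing the stroke.

Request:
jog_arm:
  rows:
    - {"claw": 1,"xyz": [-0.8,0,0.13],"spin": 5}
    - {"claw": 1,"xyz": [0,0,0.25],"spin": 7}
    - {"claw": 1,"xyz": [0,0,0.25],"spin": 7}
    - {"claw": 1,"xyz": [0,0,0.25],"spin": 7}
    - {"claw": 1,"xyz": [0,0,0.25],"spin": 7}
    - {"claw": 1,"xyz": [0,0,0.25],"spin": 7}
    - {"claw": 1,"xyz": [0,0,0.25],"spin": 7}
    - {"claw": 1,"xyz": [0,0,0.25],"spin": 7}
    - {"claw": 1,"xyz": [0,0,0.25],"spin": 7}
    - {"claw": 1,"xyz": [0,0,0.25],"spin": 7}
    - {"claw": 1,"xyz": [0,0,0.25],"spin": 7}
    - {"claw": 1,"xyz": [0,0,0.25],"spin": 7}
    - {"claw": 1,"xyz": [0,0,0.25],"spin": 7}
    - {"claw": 1,"xyz": [0,0,0.25],"spin": 7}
    - {"claw": 1,"xyz": [0,0,0.25],"spin": 7}
    - {"claw": 1,"xyz": [0,0,0.25],"spin": 7}
    - {"claw": 1,"xyz": [0,0,0.25],"spin": 7}
    - {"claw": 1,"xyz": [0,0,0.25],"spin": 7}
    - {"claw": 1,"xyz": [0,0,0.25],"spin": 7}
    - {"claw": 1,"xyz": [0,0,0.25],"spin": 7}

```text
clock: 20.55
tool_pos: [0.6483, -0.0437, 0.2614]
ee_rot: [[-0.915, -0.404, -0.001], [-0.404, 0.915, 0.001], [-0.0, 0.002, -1.0]]
contact_force: [-3.3, 2.8, 1.5]
finger_gap: 0.051
```

Request:
jog_arm:
  rows:
    - {"claw": 1,"xyz": [0,0,0.2],"spin": 5}
    - {"claw": 1,"xyz": [0,0,0],"spin": 0}

```text
clock: 20.72
tool_pos: [0.6484, -0.0437, 0.2612]
ee_rot: [[-0.946, -0.325, -0.0], [-0.325, 0.946, 0.001], [-0.0, 0.001, -1.0]]
contact_force: [-3.7, 4.4, 1.5]
finger_gap: 0.0516
```

```bash
python3 - <<'E'
from st import *; from h import *
st()
c=r.read_camera("wrist"); cv2.imwrite("pics/w14.png",c["pixels"][:,:,::-1])
s=r.read_camera("scene"); crop(s,210,190,330,280,6,"pics/s14.png")
E
```

```text
t 20.72 tcp [ 0.6484 -0.0437  0.2612] ang -161.04 zax [-0.0003  0.0014 -1.    ] j [-0.2496  0.5521  0.9428  0.0013  1.6474  2.5611] F [-3.7227  4.3724  1.4915] M [ 0.8952  0.3586 -0.1831] gap 0.05160610298274604
```

View pics/s14.png

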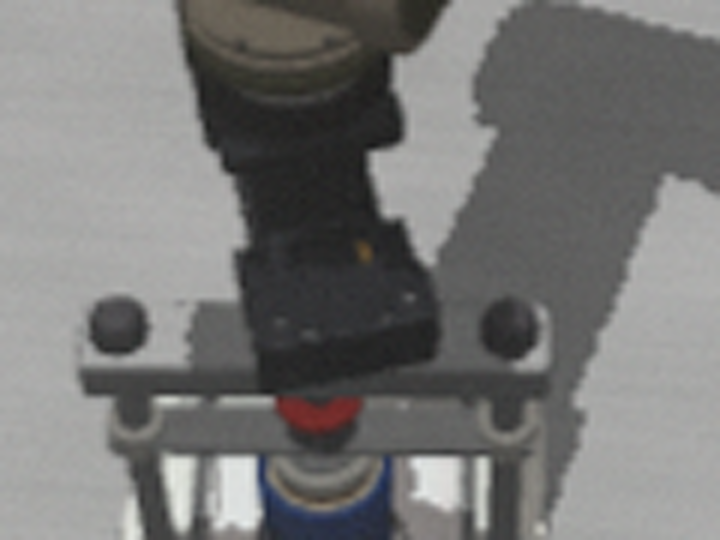

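View pics/w14.png

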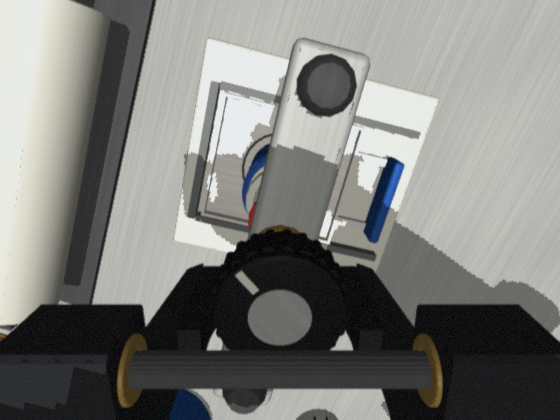

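304° are done, and the TCP sank 11.1 mm against 11.0 expected. In the scene view the crosshead came down with the collar (lower edge from row 441 to 452). Now I open and wind the wrist back in place.

Request:
jog_arm:
  rows:
    - {"claw": 0.2,"xyz": [0,0,0],"spin": 0}
    - {"claw": 0,"xyz": [0,0,0],"spin": 0}
    - {"claw": 0,"xyz": [0,0,0],"spin": 0}
    - {"claw": 0,"xyz": [0,0,0],"spin": 0}
    - {"claw": 0,"xyz": [0,0,0],"spin": -4}
    - {"claw": 0,"xyz": [0,0,0],"spin": -7}
    - {"claw": 0,"xyz": [0,0,0],"spin": -7}
    - {"claw": 0,"xyz": [0,0,0],"spin": -7}
    - {"claw": 0,"xyz": [0,0,0],"spin": -7}
    - {"claw": 0,"xyz": [0,0,0],"spin": -7}
    - {"claw": 0,"xyz": [0,0,0],"spin": -7}
    - {"claw": 0,"xyz": [0,0,0],"spin": -7}
    - {"claw": 0,"xyz": [0,0,0],"spin": -7}
    - {"claw": 0,"xyz": [0,0,0],"spin": -7}
    - {"claw": 0,"xyz": [0,0,0],"spin": -7}
    - {"claw": 0,"xyz": [0,0,0],"spin": -7}
    - {"claw": 0,"xyz": [0,0,0],"spin": -7}
    - {"claw": 0,"xyz": [0,0,0],"spin": -7}
    - {"claw": 0,"xyz": [0,0,0],"spin": -7}
    - {"claw": 0,"xyz": [0,0,0],"spin": -7}

```text
clock: 22.48
tool_pos: [0.6488, -0.0448, 0.2609]
ee_rot: [[0.622, -0.783, 0.0], [-0.783, -0.622, -0.0], [0.0, 0.0, -1.0]]
contact_force: [0.7, 0.0, 0.1]
finger_gap: 0.0879
```

```bash
python3 - <<'E'
from st import *; from h import *
st()
c=r.read_camera("wrist"); cv2.imwrite("pics/w15.png",c["pixels"][:,:,::-1])
delta([.648,-.0445,.2612])
E
```

```text
t 22.48 tcp [ 0.6488 -0.0448  0.2609] ang -51.53 zax [ 0.0001 -0.0002 -1.    ] j [-0.2506  0.5528  0.9425 -0.0002  1.6461  0.6487] F [0.7432 0.0278 0.0956] M [-0.0454  0.1358  0.0708] gap 0.08791136149759103
to [0.648, -0.0445, 0.2612] tool mm [-0.669   0.3956 -0.3747]
```

View pics/w15.png

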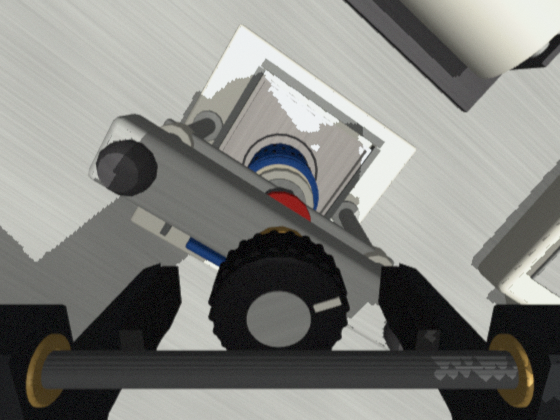

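The knob stayed where it was; its mark moved in view only because the wrist turned. Winding back the rest.

Request:
jog_arm:
  rows:
    - {"claw": 0,"xyz": [0,0,0],"spin": -7}
    - {"claw": 0,"xyz": [0,0,0],"spin": -7}
    - {"claw": 0,"xyz": [0,0,0],"spin": -7}
    - {"claw": 0,"xyz": [0,0,0],"spin": -7}
    - {"claw": 0,"xyz": [0,0,0],"spin": -7}
    - {"claw": 0,"xyz": [0,0,0],"spin": -7}
    - {"claw": 0,"xyz": [0,0,0],"spin": -7}
    - {"claw": 0,"xyz": [0,0,0],"spin": -7}
    - {"claw": 0,"xyz": [0,0,0],"spin": -7}
    - {"claw": 0,"xyz": [0,0,0],"spin": -7}
    - {"claw": 0,"xyz": [0,0,0],"spin": -7}
    - {"claw": 0,"xyz": [0,0,0],"spin": -7}
    - {"claw": 0,"xyz": [0,0,0],"spin": -7}
    - {"claw": 0,"xyz": [0,0,0],"spin": -7}
    - {"claw": 0,"xyz": [0,0,0],"spin": -7}
    - {"claw": 0,"xyz": [0,0,0],"spin": -7}
    - {"claw": 0,"xyz": [0,0,0],"spin": -7}
    - {"claw": 0,"xyz": [0,0,0],"spin": -7}
    - {"claw": 0,"xyz": [0,0,0],"spin": -7}
    - {"claw": 0,"xyz": [0,0,0],"spin": -7}

```text
clock: 24.2
tool_pos: [0.6487, -0.0448, 0.2608]
ee_rot: [[0.03, 1.0, -0.0], [1.0, -0.03, -0.0], [-0.0, -0.0, -1.0]]
contact_force: [0.1, 0.2, -0.3]
finger_gap: 0.0882
```

Request:
jog_arm:
  rows:
    - {"claw": 0,"xyz": [0,0,0],"spin": -7}
    - {"claw": 0,"xyz": [0,0,0],"spin": -7}
    - {"claw": 0,"xyz": [0,0,0],"spin": -7}
    - {"claw": 0,"xyz": [0,0,0],"spin": -7}
    - {"claw": 0,"xyz": [0,0,0],"spin": -7}
    - {"claw": 0,"xyz": [0,0,0],"spin": -7}
    - {"claw": 0,"xyz": [0,0,0],"spin": -5}
    - {"claw": 0,"xyz": [0,0,0],"spin": 0}
    - {"claw": 0,"xyz": [0,0,0],"spin": 0}

```text
clock: 24.95
tool_pos: [0.6487, -0.0447, 0.2609]
ee_rot: [[-0.705, 0.709, -0.0], [0.709, 0.705, -0.0], [-0.0, -0.0, -1.0]]
contact_force: [-0.7, 0.3, 0.4]
finger_gap: 0.0883
```

```bash
python3 - <<'E'
from st import *; from h import *
st()
c=r.read_camera("wrist"); cv2.imwrite("pics/w16.png",c["pixels"][:,:,::-1])
np.savez("w16.npz",**c)
s=r.read_camera("scene"); crop(s,210,190,330,280,6,"pics/s16.png")
delta([.648,-.0445,.2612])
E
```

```text
t 24.95 tcp [ 0.6487 -0.0447  0.2609] ang 134.85 zax [-0.     -0.0001 -1.    ] j [-0.2505  0.5528  0.9426 -0.0001  1.6462 -2.6041] F [-0.7268  0.3134  0.409 ] M [0.0829 0.0635 0.029 ] gap 0.08828805468597989
to [0.648, -0.0445, 0.2612] tool mm [ 0.6367 -0.3667 -0.3139]
```

View pics/w16.png

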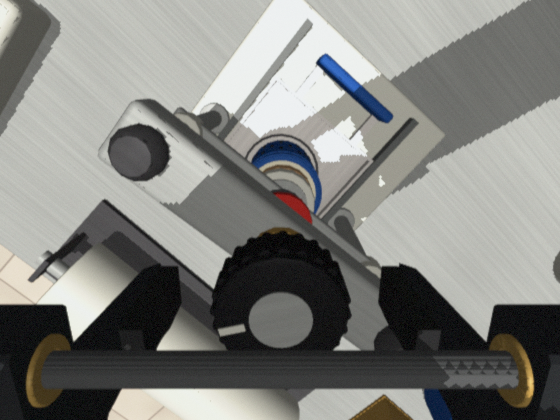

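View pics/s16.png

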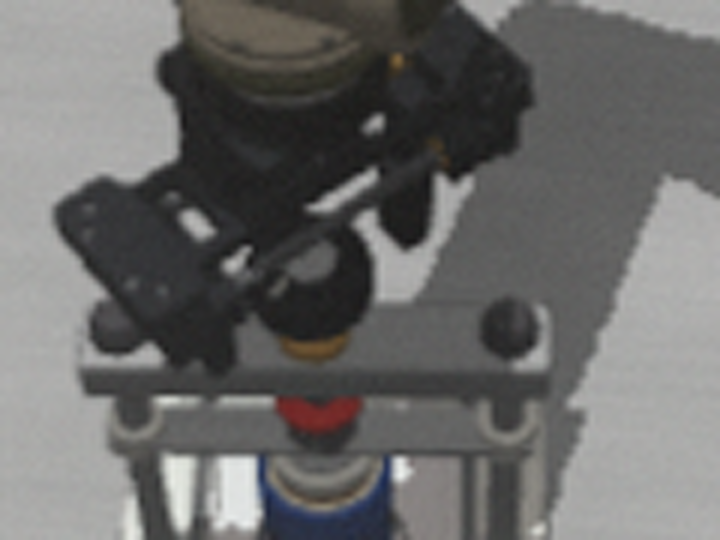

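Now I'll measure how far the crosshead has sunk, from its lower edge in the scene pictures, to see whether the plate has reached the follower.

```bash
cat > edge.py <<'E'
import cv2,numpy as np,sys
from h import proj
def edge(fn,c0,c1,r0,r1,sgn):
    g=cv2.cvtColor(cv2.imread(fn),cv2.COLOR_BGR2GRAY).astype(float)[r0:r1,c0:c1]
    p=cv2.GaussianBlur(g,(1,5),0).mean(1); d=np.diff(p)*sgn; i=d.argmax()
    w=d[max(i-4,0):i+5].clip(0); return r0+(np.arange(max(i-4,0),max(i-4,0)+len(w))*w).sum()/w.sum()+.5
if __name__=="__main__":
    for fn in sys.argv[1:]:
        print(fn,"cross L(170-200)",edge(fn,165,195,415,475,1),"L2(215-245)",edge(fn,215,245,415,475,1),"cross top(400-470)",edge(fn,380,470,390,425,1))
E
python3 edge.py pics/s9.png pics/s11.png pics/s14.png pics/s16.png
python3 - <<'E'
from cell import r
from h import *
c=r.read_camera("scene")
for z in (.15,.14): print(proj(c,[.665,-.08,z]))
E
python3 - <<'E'
import cv2,numpy as np
a=[cv2.imread(f"pics/s{i}.png")[370:540,100:560] for i in (9,16)]
cv2.imwrite("pics/cmp1.png",np.vstack(a))
E
```

```text
pics/s9.png cross L(170-200) 444.15320442153563 L2(215-245) 444.15979316631564 cross top(400-470) 398.8003995641119
pics/s11.png cross L(170-200) 443.8689195957691 L2(215-245) 444.16145101062784 cross top(400-470) 399.6943816358631
pics/s14.png cross L(170-200) 455.5463931047405 L2(215-245) 456.11151868859656 cross top(400-470) 397.34090220437844
pics/s16.png cross L(170-200) 455.5301637302663 L2(215-245) 455.67153069430793 cross top(400-470) 398.3017402694611
(np.float64(249.89497241857578), np.float64(264.8642560488559))
(np.float64(250.14224198034702), np.float64(266.70263156048406))
```

View pics/cmp1.png

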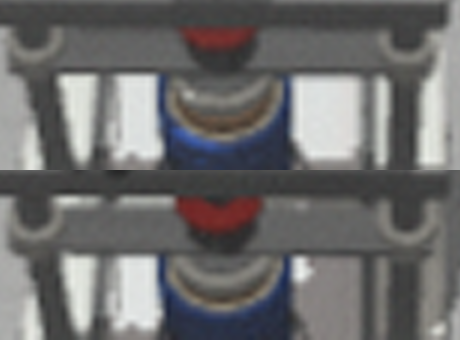

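The crosshead sank about 10.5 mm while the knob sank 11.0, so the plate is just meeting the follower. Regripping for the next stroke.

Request:
jog_arm:
  rows:
    - {"claw": 0.3,"xyz": [0,0,2],"spin": 0}
    - {"claw": 0.6,"xyz": [0,0,0],"spin": 0}
    - {"claw": 1,"xyz": [0,0,0],"spin": 0}
    - {"claw": 1,"xyz": [0,0,0],"spin": 0}
    - {"claw": 1,"xyz": [0,0,0],"spin": 0}
    - {"claw": 1,"xyz": [0,0,0],"spin": 0}
    - {"claw": 1,"xyz": [0,0,0],"spin": 0}
    - {"claw": 1,"xyz": [0,0,0],"spin": 0}
    - {"claw": 1,"xyz": [0,0,0],"spin": 0}
  force: 50

```text
clock: 25.85
tool_pos: [0.6485, -0.0444, 0.2589]
ee_rot: [[-0.708, 0.706, -0.0], [0.706, 0.708, 0.0], [0.001, -0.0, -1.0]]
contact_force: [-1.9, 1.2, 1.6]
finger_gap: 0.0513
```

```bash
python3 - <<'E'
from st import *
st()
E
```

```text
t 25.85 tcp [ 0.6485 -0.0444  0.2589] ang 135.11 zax [-0.0005  0.0003 -1.    ] j [-0.2502  0.5534  0.947   0.0001  1.6417 -2.6082] F [-1.9193  1.1814  1.6364] M [ 0.3339  0.3443 -0.0705] gap 0.051294940751282776
```

Gripped at 51 mm. Second stroke, first 137°.

Request:
jog_arm:
  rows:
    - {"claw": 1,"xyz": [0,0,0.15],"spin": 4}
    - {"claw": 1,"xyz": [0,0,0.25],"spin": 7}
    - {"claw": 1,"xyz": [0,0,0.25],"spin": 7}
    - {"claw": 1,"xyz": [0,0,0.25],"spin": 7}
    - {"claw": 1,"xyz": [0,0,0.25],"spin": 7}
    - {"claw": 1,"xyz": [0,0,0.25],"spin": 7}
    - {"claw": 1,"xyz": [0,0,0.25],"spin": 7}
    - {"claw": 1,"xyz": [0,0,0.25],"spin": 7}
    - {"claw": 1,"xyz": [0,0,0.25],"spin": 7}
    - {"claw": 1,"xyz": [0,0,0.25],"spin": 7}
    - {"claw": 1,"xyz": [0,0,0.25],"spin": 7}
    - {"claw": 1,"xyz": [0,0,0.25],"spin": 7}
    - {"claw": 1,"xyz": [0,0,0.25],"spin": 7}
    - {"claw": 1,"xyz": [0,0,0.25],"spin": 7}
    - {"claw": 1,"xyz": [0,0,0.25],"spin": 7}
    - {"claw": 1,"xyz": [0,0,0.25],"spin": 7}
    - {"claw": 1,"xyz": [0,0,0.25],"spin": 7}
    - {"claw": 1,"xyz": [0,0,0.25],"spin": 7}
    - {"claw": 1,"xyz": [0,0,0.25],"spin": 7}
    - {"claw": 1,"xyz": [0,0,0.25],"spin": 7}

```text
clock: 27.52
tool_pos: [0.6487, -0.0442, 0.254]
ee_rot: [[0.999, -0.038, -0.0], [-0.038, -0.999, 0.001], [-0.0, -0.001, -1.0]]
contact_force: [-1.3, 1.9, 1.1]
finger_gap: 0.0512
```

```bash
python3 - <<'E'
from st import *; from h import *
st()
c=r.read_camera("wrist"); cv2.imwrite("pics/w17.png",c["pixels"][:,:,::-1])
s=r.read_camera("scene"); crop(s,210,190,330,280,6,"pics/s17.png")
E
python3 edge.py pics/s17.png
```

```text
t 27.52 tcp [ 0.6487 -0.0442  0.254 ] ang -2.2 zax [-0.0001  0.0006 -1.    ] j [-0.25    0.5556  0.9569  0.0005  1.6294 -0.2116] F [-1.3231  1.8533  1.1222] M [0.2814 0.1755 0.2428] gap 0.05121486731765684
pics/s17.png cross L(170-200) 455.62098698968146 L2(215-245) 455.6545152304789 cross top(400-470) 397.28115076048806
```

View pics/w17.png

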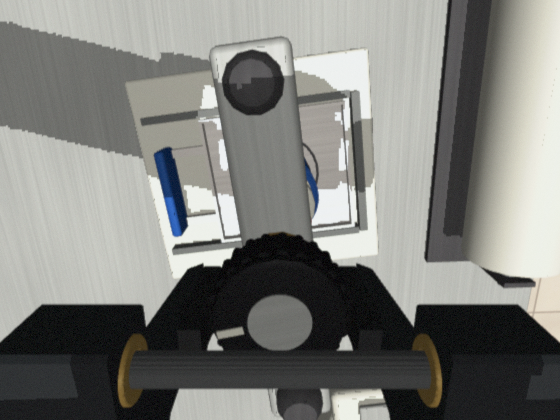

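View pics/s17.png

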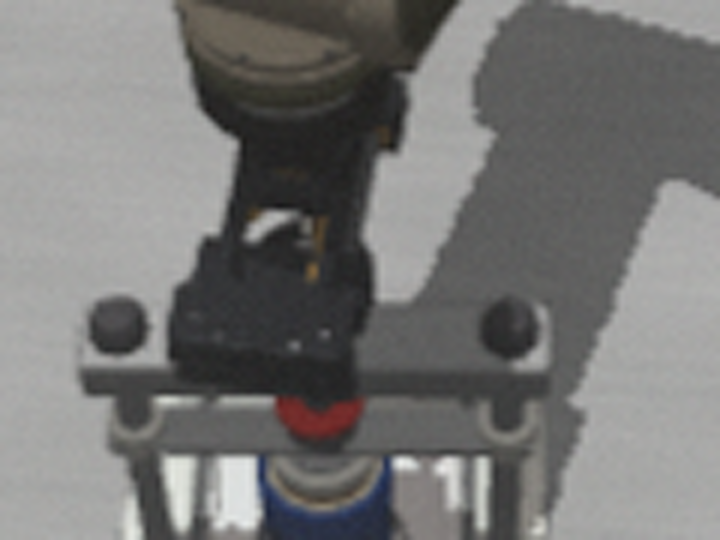

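The mark is still fixed to the jaws and the crosshead stopped sinking (row 455.6 both times). The spring is therefore being squeezed, by about 5.4 mm so far (137° → 4.95 mm, plus about 0.5). Another 161° should give about 11.2 mm.

Request:
jog_arm:
  rows:
    - {"claw": 1,"xyz": [0,0,0.25],"spin": 7}
    - {"claw": 1,"xyz": [0,0,0.25],"spin": 7}
    - {"claw": 1,"xyz": [0,0,0.25],"spin": 7}
    - {"claw": 1,"xyz": [0,0,0.25],"spin": 7}
    - {"claw": 1,"xyz": [0,0,0.25],"spin": 7}
    - {"claw": 1,"xyz": [0,0,0.25],"spin": 7}
    - {"claw": 1,"xyz": [0,0,0.25],"spin": 7}
    - {"claw": 1,"xyz": [0,0,0.25],"spin": 7}
    - {"claw": 1,"xyz": [0,0,0.25],"spin": 7}
    - {"claw": 1,"xyz": [0,0,0.25],"spin": 7}
    - {"claw": 1,"xyz": [0,0,0.25],"spin": 7}
    - {"claw": 1,"xyz": [0,0,0.25],"spin": 7}
    - {"claw": 1,"xyz": [0,0,0.25],"spin": 7}
    - {"claw": 1,"xyz": [0,0,0.25],"spin": 7}
    - {"claw": 1,"xyz": [0,0,0.25],"spin": 7}
    - {"claw": 1,"xyz": [0,0,0.25],"spin": 7}
    - {"claw": 1,"xyz": [0,0,0.25],"spin": 7}
    - {"claw": 1,"xyz": [0,0,0.25],"spin": 7}
    - {"claw": 1,"xyz": [0,0,0.25],"spin": 7}
    - {"claw": 1,"xyz": [0,0,0.25],"spin": 7}

```text
clock: 29.28
tool_pos: [0.6487, -0.0445, 0.249]
ee_rot: [[-0.788, -0.616, -0.0], [-0.616, 0.788, 0.0], [0.0, 0.0, -1.0]]
contact_force: [-1.3, 1.6, 1.1]
finger_gap: 0.051
```

Request:
jog_arm:
  rows:
    - {"claw": 1,"xyz": [0,0,0.25],"spin": 7}
    - {"claw": 1,"xyz": [0,0,0.25],"spin": 7}
    - {"claw": 1,"xyz": [0,0,0.25],"spin": 7}
    - {"claw": 1,"xyz": [0,0,0],"spin": 0}

```text
clock: 29.62
tool_pos: [0.6486, -0.0445, 0.2482]
ee_rot: [[-0.956, -0.294, -0.0], [-0.294, 0.956, 0.0], [0.0, 0.0, -1.0]]
contact_force: [-2.7, 1.7, 0.5]
finger_gap: 0.0512
```

```bash
python3 - <<'E'
from st import *; from h import *
st()
c=r.read_camera("wrist"); cv2.imwrite("pics/w18.png",c["pixels"][:,:,::-1])
s=r.read_camera("scene"); crop(s,210,190,330,280,6,"pics/s18.png")
E
python3 edge.py pics/s18.png
```

```text
t 29.62 tcp [ 0.6486 -0.0445  0.2482] ang -162.92 zax [-0.0002  0.0002 -1.    ] j [-0.2503  0.5583  0.9683  0.0001  1.6153  2.5932] F [-2.6743  1.7202  0.477 ] M [ 0.4246  0.3812 -0.0759] gap 0.05122387194679094
pics/s18.png cross L(170-200) 455.6273344052015 L2(215-245) 455.68078017505314 cross top(400-470) 398.2630748860937
```

View pics/w18.png

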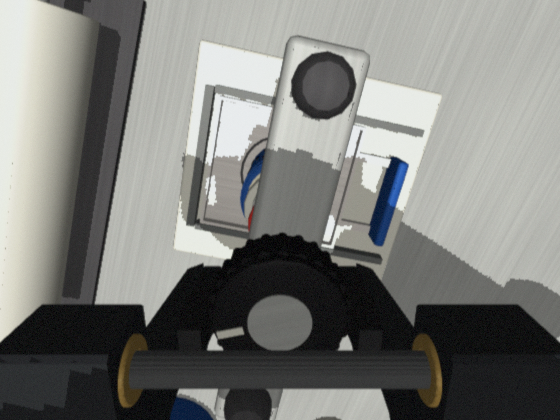

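View pics/s18.png

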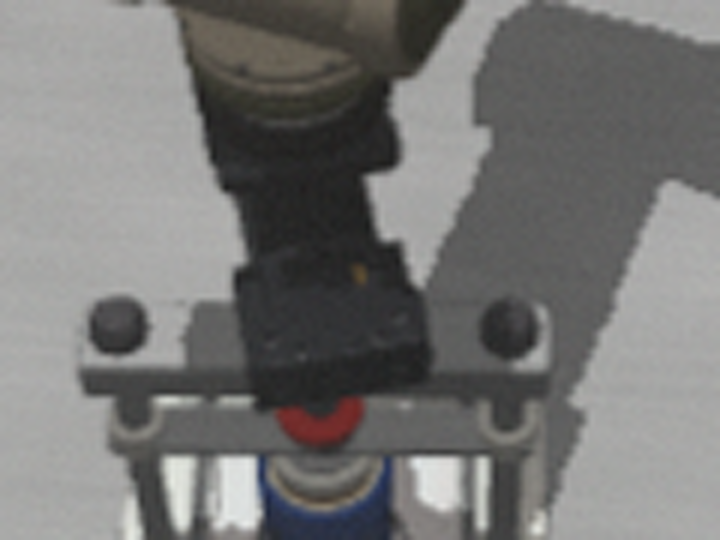

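Total squeeze is about 11.3 mm (298° with the crosshead fixed, plus 0.5). One more regrip and about 77° brings it to about 14 mm.

Request:
jog_arm:
  rows:
    - {"claw": 0.2,"xyz": [0,0,0],"spin": 0}
    - {"claw": 0,"xyz": [0,0,0],"spin": 0}
    - {"claw": 0,"xyz": [0,0,0],"spin": 0}
    - {"claw": 0,"xyz": [0,0,0],"spin": 0}
    - {"claw": 0,"xyz": [0,0,-1],"spin": -7}
    - {"claw": 0,"xyz": [0,0,-1],"spin": -7}
    - {"claw": 0,"xyz": [0,0,0],"spin": -7}
    - {"claw": 0,"xyz": [0,0,0],"spin": -7}
    - {"claw": 0,"xyz": [0,0,0],"spin": -7}
    - {"claw": 0,"xyz": [0,0,0],"spin": -7}
    - {"claw": 0,"xyz": [0,0,0],"spin": -7}
    - {"claw": 0,"xyz": [0,0,0],"spin": -7}
    - {"claw": 0,"xyz": [0,0,0],"spin": -7}
    - {"claw": 0,"xyz": [0,0,0],"spin": -7}
    - {"claw": 0,"xyz": [0,0,0],"spin": -7}
    - {"claw": 0,"xyz": [0,0,0],"spin": -7}
    - {"claw": 0,"xyz": [0,0,0],"spin": 0}

```text
clock: 31.13
tool_pos: [0.6488, -0.0447, 0.2503]
ee_rot: [[0.198, -0.98, 0.0], [-0.98, -0.198, -0.0], [0.0, -0.0, -1.0]]
contact_force: [-0.3, 0.4, 0.6]
finger_gap: 0.0879
```

Request:
jog_arm:
  rows:
    - {"claw": 0.3,"xyz": [0,0,0],"spin": 0}
    - {"claw": 0.6,"xyz": [0,0,0],"spin": 0}
    - {"claw": 1,"xyz": [0,0,0],"spin": 0}
    - {"claw": 1,"xyz": [0,0,0],"spin": 0}
    - {"claw": 1,"xyz": [0,0,0],"spin": 0}
    - {"claw": 1,"xyz": [0,0,0],"spin": 0}
    - {"claw": 1,"xyz": [0,0,0],"spin": 0}
    - {"claw": 1,"xyz": [0,0,0],"spin": 0}
    - {"claw": 1,"xyz": [0,0,0],"spin": 0}

```text
clock: 31.88
tool_pos: [0.6487, -0.0444, 0.2503]
ee_rot: [[0.193, -0.981, -0.0], [-0.981, -0.193, 0.0], [-0.0, 0.0, -1.0]]
contact_force: [-0.9, 2.2, 0.2]
finger_gap: 0.0508
```

```bash
python3 - <<'E'
from st import *; from h import *
st()
c=r.read_camera("wrist"); cv2.imwrite("pics/w19.png",c["pixels"][:,:,::-1])
E
```

```text
t 31.88 tcp [ 0.6487 -0.0444  0.2503] ang -78.9 zax [-0.0001  0.0003 -1.    ] j [-0.2502  0.5573  0.9643  0.0003  1.6202  1.1269] F [-0.8717  2.2236  0.1836] M [ 0.286   0.2096 -0.0765] gap 0.05078446809525286
```

View pics/w19.png

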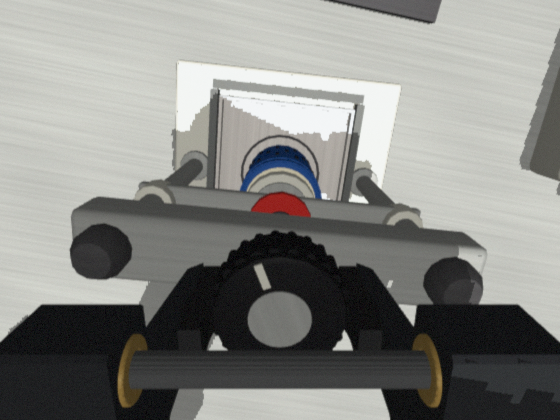

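Regripped, with the mark at (262,277). Final 77°.

Request:
jog_arm:
  rows:
    - {"claw": 1,"xyz": [0,0,0.25],"spin": 7}
    - {"claw": 1,"xyz": [0,0,0.25],"spin": 7}
    - {"claw": 1,"xyz": [0,0,0.25],"spin": 7}
    - {"claw": 1,"xyz": [0,0,0.25],"spin": 7}
    - {"claw": 1,"xyz": [0,0,0.25],"spin": 7}
    - {"claw": 1,"xyz": [0,0,0.25],"spin": 7}
    - {"claw": 1,"xyz": [0,0,0.25],"spin": 7}
    - {"claw": 1,"xyz": [0,0,0.25],"spin": 7}
    - {"claw": 1,"xyz": [0,0,0.25],"spin": 7}
    - {"claw": 1,"xyz": [0,0,0.25],"spin": 7}
    - {"claw": 1,"xyz": [0,0,0.25],"spin": 7}
    - {"claw": 1,"xyz": [0,0,0],"spin": 0}
    - {"claw": 1,"xyz": [0,0,0],"spin": 0}

```text
clock: 33.02
tool_pos: [0.6486, -0.0444, 0.2475]
ee_rot: [[-0.911, -0.412, -0.0], [-0.412, 0.911, 0.0], [0.0, 0.0, -1.0]]
contact_force: [-0.3, 1.9, 0.6]
finger_gap: 0.0514
```

```bash
python3 - <<'E'
from st import *; from h import *
st()
c=r.read_camera("wrist"); cv2.imwrite("pics/w20.png",c["pixels"][:,:,::-1])
E
```

```text
t 33.02 tcp [ 0.6486 -0.0444  0.2475] ang -155.69 zax [-0.0003  0.0004 -1.    ] j [-0.2502  0.5586  0.9698  0.0003  1.6136  2.467 ] F [-0.307   1.8986  0.5554] M [ 0.5438  0.268  -0.0376] gap 0.051366071216806315
```

View pics/w20.png

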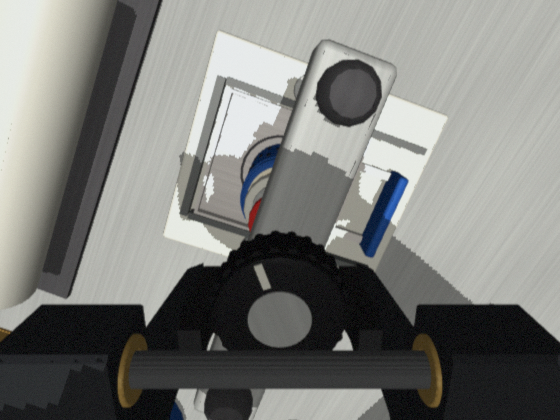

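The knob turned with the jaws (mark still at (262,277)). That makes 679° in total, or 24.5 mm, less about 10.5 mm of plate travel: a squeeze of about 14 mm. Releasing, lifting off and checking.

Request:
jog_arm:
  rows:
    - {"claw": 0.2,"xyz": [0,0,0],"spin": 0}
    - {"claw": 0,"xyz": [0,0,0],"spin": 0}
    - {"claw": 0,"xyz": [0,0,0],"spin": 0}
    - {"claw": 0,"xyz": [0,0,0],"spin": 0}
    - {"claw": 0,"xyz": [0,0,-20],"spin": 0}
    - {"claw": 0,"xyz": [0,0,-35],"spin": 0}
    - {"claw": 0,"xyz": [0,0,-35],"spin": 0}
    - {"claw": 0,"xyz": [0,0,-20],"spin": 0}
    - {"claw": 0,"xyz": [35,0,0],"spin": 0}
    - {"claw": 0,"xyz": [35,0,0],"spin": 0}
    - {"claw": 0,"xyz": [35,0,0],"spin": 0}
    - {"claw": 0,"xyz": [35,0,0],"spin": 0}
    - {"claw": 0,"xyz": [35,0,0],"spin": 0}
    - {"claw": 0,"xyz": [0,0,0],"spin": 0}
    - {"claw": 0,"xyz": [0,0,0],"spin": 0}

```text
clock: 34.32
tool_pos: [0.4881, -0.1167, 0.3583]
ee_rot: [[-0.913, -0.407, 0.001], [-0.407, 0.913, -0.001], [-0.001, -0.001, -1.0]]
contact_force: [-0.1, -0.1, 0.1]
finger_gap: 0.088
```

```bash
python3 - <<'E'
from st import *; from h import *
st()
s=r.read_camera("scene"); crop(s,210,190,330,280,6,"pics/s21.png"); cv2.imwrite("pics/s21f.png",s["pixels"][:,:,::-1])
c=r.read_camera("top"); crop(c,250,140,370,240,6,"pics/t21.png")
P=cloud(s)
g=lambda u,v:(210+(u+.5)/6-.5,190+(v+.5)/6-.5)
np.save("s21P.npy",P)
E
python3 edge.py pics/s21.png
```

```text
t 34.32 tcp [ 0.4881 -0.1167  0.3583] ang -155.99 zax [ 0.0013 -0.0008 -1.    ] j [-0.4709  0.234   1.1723 -0.0001  1.7337  2.2517] F [-0.0943 -0.1425  0.0569] M [0.138  0.1546 0.0097] gap 0.08797600552705148
pics/s21.png cross L(170-200) 455.6259693046079 L2(215-245) 455.6793121028386 cross top(400-470) 396.26586699336247
```

View pics/s21.png

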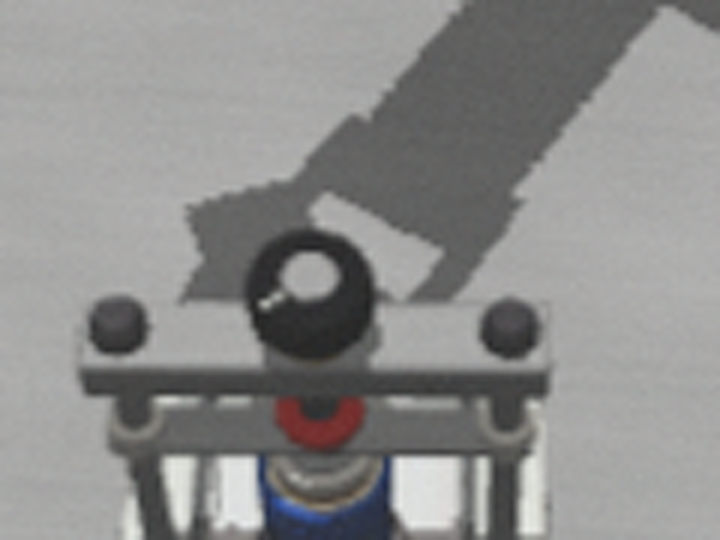

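View pics/s21f.png

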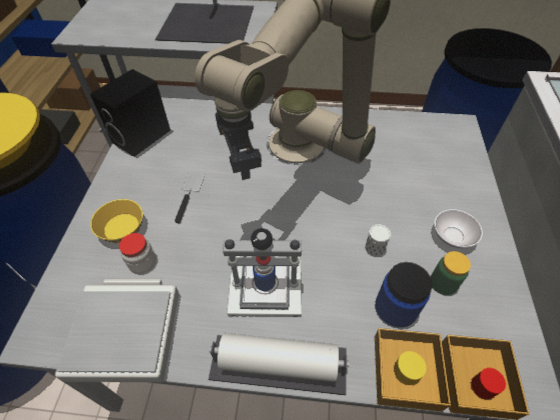

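View pics/t21.png

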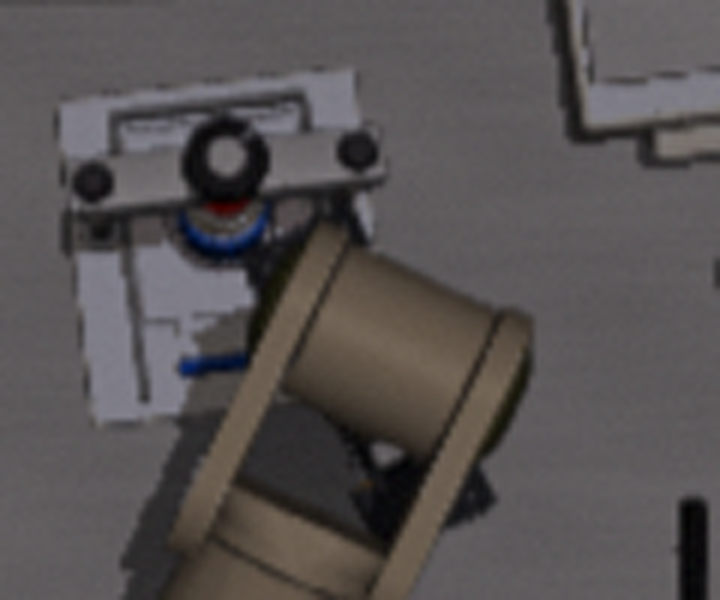

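Nothing else has moved. As an independent check on the squeeze, I'll measure how far the knob cap and the red collar sank between the first and last scene pictures.

```bash
python3 - <<'E'
from cell import r
from h import *
s=r.read_camera("scene")
def pz(x,y,z): return proj(s,[x,y,z])[1]*6
print("knob rows/10mm",pz(.649,-.044,.29)-pz(.649,-.044,.30), "collar",pz(.669,-.044,.18)-pz(.669,-.044,.19))
for f in ("s9","s16","s18","s21"):
    im=cv2.imread(f"pics/{f}.png"); h=cv2.cvtColor(im,cv2.COLOR_BGR2HSV)
    m=((h[...,0]<8)|(h[...,0]>172))&(h[...,1]>110)
    cols=m[380:470,300:340]; rows=[380+np.where(c)[0].max() for c in cols.T if c.any()]
    g=cv2.cvtColor(im,cv2.COLOR_BGR2GRAY)
    w=np.zeros_like(g); w[215:305,270:350]=(g[215:305,270:350]>115)
    n,l,st,ce=cv2.connectedComponentsWithStats(w); i=1+st[1:,4].argmax()
    print(f,"red bottom",np.mean(rows),"knob cap",st[i],ce[i])
E
```

```text
knob rows/10mm 13.94797914894798 collar 11.639855980817856
s9 red bottom 416.4 knob cap [ 278  219   57   47 2076] [306.61319846 242.19894027]Traceback (most recent call last):
  File "<stdin>", line 12, in <module>
ValueError: attempt to get argmax of an empty sequence
```

```bash
python3 - <<'E'
from h import *
for f in ("s9","s21"):
    im=cv2.imread(f"pics/{f}.png"); h=cv2.cvtColor(im,cv2.COLOR_BGR2HSV)
    m=((h[...,0]<8)|(h[...,0]>172))&(h[...,1]>110)
    cols=m[380:470,300:340]; rows=[380+np.where(c)[0].max() for c in cols.T if c.any()]
    g=cv2.cvtColor(im,cv2.COLOR_BGR2GRAY)
    w=np.zeros_like(g); w[215:320,270:350]=(g[215:320,270:350]>115)
    n,l,st,ce=cv2.connectedComponentsWithStats(w); 
    print(f,"red bottom",np.mean(rows),[(st[i],ce[i]) for i in range(1,n) if st[i,4]>500])
E
```

```text
s9 red bottom 416.4 [(array([ 278,  219,   57,   47, 2076], dtype=int32), array([306.61319846, 242.19894027]))]
s21 red bottom 444.95 [(array([307, 215,  43,  26, 701], dtype=int32), array([332.09700428, 223.65905849])), (array([ 270,  253,   69,   54, 2196], dtype=int32), array([306.9708561 , 277.13615665]))]
```

The collar sank 24.5 mm and the knob cap 25.0 mm (with the mark slightly in the mask). The crosshead sank about 10.5 mm, so the squeeze is about 14 mm. Handing in.

```bash
python3 -c "
from cell import r
print(r.finish_job())"
```

```text
the job is handed in; nothing more can be done
None
```

I finished the job and handed it in at about 34 s. The interface reports no verdict, so the results below are from my own checks.

**What I did**
- I stood the filled mould in the tray's ring.
- I pushed the tray in with closed fingers until it stopped against about 19 N.
- I screwed the knob down about 679° in three grips, then opened the jaws and backed the arm away.

**Last checks**
- **Mould on tray:** before the push it stood upright, within about 2 mm of the ring's centre. Afterwards the ring still looked concentric with it.
- **Tray home:** the fingers stopped at x = 0.528, against 0.5285 m expected. In the pictures the tray sits against the rear and the handle is where it should be. I could not read the tray joint directly.
- **Spring:** the knob cap sank about 25.0 mm, the collar 24.5 mm and the crosshead about 10.5 mm. That makes the squeeze about 14 mm, with perhaps 1 mm of error, against a target of 9.5 to 18.5 mm.
- **Surroundings:** nothing else on the counter looks moved, and the arm reads zero contact force.

**What disagreed**
- My first two move calls were refused because the rows were incomplete; nothing moved.
- The tray's starting position came out about 10 mm further in than "pulled right out" would put it, judging from the press axis. I used the ring and handle as measured, and the stop I met agreed with them.

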